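Take the dish stacks apart and set out each dish on its instrument

TASK

Two pairs of covered dishes have come out of the incubator stacked. Take them apart and stand each dish in the middle of its instrument: the beans on the balance pan, the red culture on the warming plate, the amber plate with the dark colonies on the light plate and the plain green plate on the turntable. Keep the dishes level, set them down rather than dropping them, and leave the little blue beaker where it stands.

Things in the scene. Friction and masses are not known exactly. Their poses are not given: they have to be found in the camera images.
- bean_dish: Large round covered dish, clear, 67 mm diameter and 16 mm high, a ring of dark brown beans on white paper inside. Stands on the bench with a small dish on its lid. Origin: centre of its underside, z up. About 60 g; lid and dish are one rigid piece.
- red_dish: Large round covered dish, clear, 67 mm diameter and 16 mm high, filled with plain red culture medium. Stands on the bench with a small dish on its lid. Origin: centre of its underside, z up. About 65 g; one rigid piece.
- amber_dish: Small round covered dish, clear, 42 mm diameter and 14 mm high, filled with amber medium with dark brown colonies. Starts on the middle of the lid of either large dish, its underside 16 mm above the bench. Origin: centre of its underside, z up. About 30 g; one rigid piece.
- green_dish: Small round covered dish, clear, 42 mm diameter and 14 mm high, filled with plain green medium. Starts on the middle of the lid of the other large dish, its underside 16 mm above the bench. Origin: centre of its underside, z up. About 30 g; one rigid piece.
- balance: Electronic balance, white housing 185 x 130 mm with a dark display, 35 mm high; round steel pan of 100 mm diameter whose flat top is 46 mm above the bench. Fixed. Origin: centre of its underside on the bench, exactly below the centre of the pan; -x points to the display (housing from x = -117 to +68 mm).
- warming_plate: Warming plate, dark blue housing 160 x 130 mm, 52 mm high, with a square aluminium top of 112 mm side, flat, 60 mm above the bench; knob and display on its -x face. Fixed. Origin: centre of its underside on the bench, exactly below the centre of the square top (housing from x = -95 to +65 mm).
- light_plate: Flat light plate with a black frame 150 (x) x 120 (y) mm and a bright white panel, its flat top 10 mm above the bench. Fixed. Origin: centre of its underside on the bench, exactly below the centre of the plate.
- turntable: Turntable for streaking plates: dark grey foot and a round light grey disc of 96 mm diameter with a thin dark circle near its edge; flat top 45 mm above the bench. The foot is fixed, the disc turns stiffly about its centre. Origin: centre of its underside on the bench, exactly below the centre of the disc.
- beaker: Small blue plastic beaker, 41 mm across the rim, 52 mm tall, standing loose and empty in the middle of the work. A bystander. Origin: centre of its underside.
Things that resemble listed ones, but are neither listed nor needed, are in the scene too. Leave any turquoise or yellow look-alike of the red_dish alone.

How it is judged:
By the outcome, as a careful person would: the job done as asked, in the order asked, and still so for the second after the job is handed in, with the robot touching nothing.
It also fails if it takes over 128 s, if anything falls off the work surface, if the arm or the gripper's body presses on something with over 40 N, if the wrist force passes 120 N, or if a joint passes its speed limit or range.

ROBOT

A 7-joint arm with a two-finger parallel gripper is mounted at the origin on the work surface. World frame = base frame: x ahead of the robot, y to its left, z up, the work surface at z = 0. Lengths are in m, angles in rad, forces in N, time in s.
With the tool pointing down it reaches from about 0.425 to 0.875 m from the base axis. Payload 4.7 kg.
Tool frame: the origin (TCP) lies at the very end of the fingers, on their centre line; the grasp point (between the pads) lies 19 mm behind it; z points along the fingers, y is the line along which they close (so a half turn about z gives the same grasp; the last joint's range is limited). The gripper opens to 87 mm and grips with 3 to 60 N. Pads are 19 mm wide; open, the fingers measure 117 mm over their backs; the gripper's body (75 mm by 190 mm) begins 51 mm behind the grasp point.
Start: joints at [1.16, 0.321, -0.07, 1.45, 0.023, 1.371, -0.057], TCP at [0.268, -0.592, 0.223] pointing down, gripper open.
Joint ranges: [-2.86, 2.86], [-0.3, 2.09], [-1.38, 1.24], [0.06, 2.45], [-1.56, 4.7], [0.09, 2.05], [-2.69, 2.69]. Speed limits (rad/s): [2.57, 2.57, 3.14, 3.14, 3.14, 3.14, 3.14].

INTERFACE

Orientations are given as a unit quaternion [x, y, z, w].
In Python, from workcell import sense, grab_frame, camera_info, finish_job gives the robot as it stands. The module is installed in compiled form; this text tells all that it offers.
- The arm moves only by the tool jog_arm, never from a script. Its argument "deltas" is a list of rows, each a list of 3 entries, a list of its own where there are three numbers: the shift along the tool's x, y, z in m, then the turn, a rotation vector about the tool's x, y, z in rad, then the gripper command: -1 is fully open, 1 is shut, values between are in proportion. A call has 1 to 5 rows; each row shifts and turns the commanded pose from where the row before left it, along the tool's axes as they then stand; what a row does not reach is not made up. A row lasts 1/12 s, in which the tool goes at most 41.7 mm and 7.16 degrees, less where a joint would pass 70% of its speed; a pose out of reach is approached as far as the arm can. A call with a gripper value outside its range is refused whole. The fingers move at their own pace and stop on an object; "newtons" is the grip in N (left out, the last holds). Time passes only in rows, so rows that do not move let the fingers close. It gives the time, the measured TCP pose, the force and the opening at its end, in the units of the state.
- sense(): the state, without advancing time (a new reading comes with each control period).
- grab_frame(name): name is "scene" or "side" or "wrist"; returns the picture (480x640x3 uint8, red, green, blue); there is no depth.
- camera_info(name): a dict with "fx", "fy", "cx", "cy" (pixels), "extrinsics" (4x4, takes a point from world to camera coordinates). Camera axes: x right, y up, looking along -z (the intrinsics and any distortion apply to the point x, -y, -z); pixel columns grow to the right and rows downward; lengths in m; the calibration is good to about 2 mm. The wrist camera is an equidistant fisheye: a pixel r from the principal point sees the ray r / f radians off the axis. A picture is of the moment at which its call begins: read the wrist's pose just before it. camera_info takes no time and is no camera call; for the wrist camera it gives the pose at the moment of the call.
- finish_job(): hands the job in, once; it reports no verdict.
The state is a dict: "time": time; "joint_pos": joint angles; "joint_velocities": joint speeds; "joint_efforts": joint torques, N m; "tcp_pos": TCP position; "orientation": TCP orientation; "force": force on the tool from outside, world axes, zero at the start; "ft_torque": the same for the moment, N m; "finger_gap": opening from 0.0 (shut) to 1.0 (fully open).
Only numpy, scipy, OpenCV 4.12 (cv2) and the standard library are available. Lean on these libraries where they do the work, as an engineer would, in place of code of your own. Each camera call takes 0.05 s, during which the arm holds its last target. There are 200 camera calls.

## Working session

There is one attempt and no reset: what is moved stays moved. The work goes in short steps, Python scripts to look and compute and a tool call to move; the robot and the scene stay as the last step left them, time stands still between calls to the robot, and variables do not carry over. Pictures are saved under pics/ and viewed, on a budget of 14 in all, crops included, one or two more only if the job needs it, and the job is handed in when it is done.

Besides the shell and the picture viewer there is one more tool, called after "Call:" as name(argument=value, ...) on one line, values as JSON. jog_arm: Moves the arm, as the interface text tells. Its arguments: {"type":"object","properties":{"deltas":{"type":"array"},"newtons":{"type":"number"}},"required":["deltas"]}

```bash
mkdir -p pics; python3 - <<'E'
from workcell import *
import cv2
print(sense())
for n in("scene","side","wrist"):
    i=camera_info(n);print(n,i)
    cv2.imwrite(f"pics/{n}0.png",grab_frame(n)[:,:,::-1])
E
```

```text
{'time': 0.0, 'joint_pos': array([ 1.16007505,  0.32181003, -0.07008229,  1.45167163,  0.02259322,
        1.37079534, -0.05686862]), 'joint_velocities': array([ 3.59699593e-04,  1.54117896e-04,  1.29260412e-05, -1.20578178e-04,
       -3.00356843e-04, -3.18973389e-04, -8.48811241e-05]), 'joint_efforts': array([ 4.46365621e-04, -4.91286278e+01, -4.03846074e-01, -3.12530708e+01,
       -6.39531109e-02,  4.38610185e-02,  1.86804737e-04]), 'tcp_pos': array([ 0.2676302 , -0.59174003,  0.22147161]), 'orientation': array([ 9.77518978e-01,  2.10845318e-01, -2.45008895e-04, -9.16548173e-04]), 'force': array([-0.27182775,  0.18533748,  0.31413588]), 'ft_torque': array([-0.02889286, -0.00938967,  0.03225356]), 'finger_gap': 0.9987375804934066}
scene {'fx': 504.5194673198808, 'fy': 504.5194673198808, 'cx': 314.4799464925323, 'cy': 247.43996506995876, 'extrinsics': array([[ 0.60486314,  0.79631   , -0.00556492, -0.34055947],
       [-0.57969531,  0.44509618,  0.68252673,  0.32241108],
       [ 0.54597978, -0.40960931,  0.73083944, -1.47857693],
       [ 0.        ,  0.        ,  0.        ,  1.        ]])}
side {'fx': 434.41763789791514, 'fy': 434.41763789791514, 'cx': 313.00015148608344, 'cy': 231.54365688433273, 'extrinsics': array([[-0.97998446, -0.19799012,  0.02074532,  0.59494336],
       [ 0.14827052, -0.65638216,  0.73971502, -0.13976355],
       [-0.13283941,  0.72798515,  0.67260042, -1.06374108],
       [ 0.        ,  0.        ,  0.        ,  1.        ]])}
wrist {'fx': 371.64829954431775, 'fy': 371.64829954431775, 'cx': 316.1743982462886, 'cy': 244.79189967829578, 'extrinsics': array([[ 0.41213302, -0.91112188, -0.00181687, -0.6491629 ],
       [ 0.86770294,  0.39309978, -0.30424361,  0.03757644],
       [ 0.27791722,  0.12381234,  0.95259253, -0.39350802],
       [ 0.        ,  0.        ,  0.        ,  1.        ]])}
```

View pics/scene0.png

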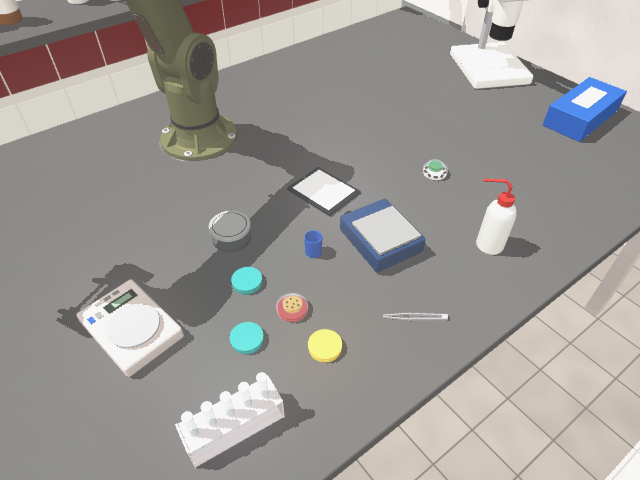

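View pics/side0.png

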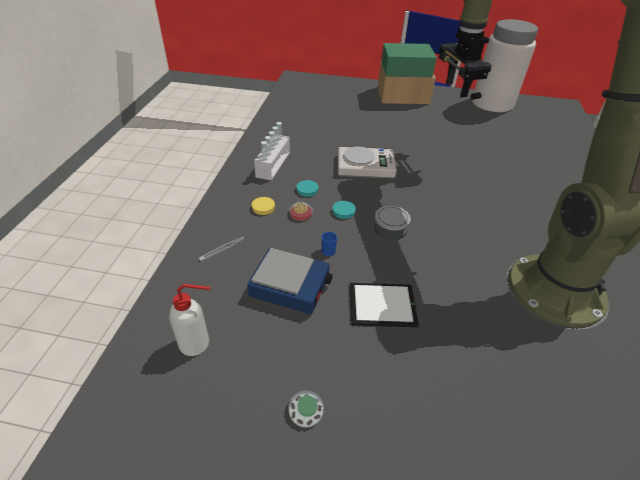

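Scene: the red dish with amber and colonies on top is at (292,307), and the bean dish with green on top is at (435,169). The look-alikes are turquoise (247,280) and (247,338) and yellow (325,346). Balance pan (133,325), warming plate (388,230), light plate (323,190), turntable (230,225), beaker (313,244). I'll locate them in both views and enlarge the crops.

```bash
cat > h.py <<'E'
import numpy as np, cv2
from workcell import *
def ray(n,uv,info=None):
    i=info or camera_info(n);E=i["extrinsics"];x=(uv[0]-i["cx"])/i["fx"];y=(uv[1]-i["cy"])/i["fy"]
    if n=="wrist":
        r=np.hypot(x,y);s=np.sin(r)/max(r,1e-9);d=np.array([x*s,-y*s,-np.cos(r)])
    else: d=np.array([x,-y,-1])
    return -E[:3,:3].T@E[:3,3],E[:3,:3].T@d
def onz(n,uv,z,info=None):
    o,d=ray(n,uv,info);return o+d*(z-o[2])/d[2]
def proj(n,P,info=None):
    i=info or camera_info(n);E=i["extrinsics"];p=np.atleast_2d(P)@E[:3,:3].T+E[:3,3];x,y,z=p[:,0],-p[:,1],-p[:,2]
    if n=="wrist":
        r=np.hypot(x,y);t=np.arctan2(r,z);x,y=x/r*t,y/r*t
    else:x,y=x/z,y/z
    return np.c_[i["fx"]*x+i["cx"],i["fy"]*y+i["cy"]]
E
python3 - <<'E'
from h import *
for n,z,a,b in [("redstack",.03,(292,303),(301,209)),("beanstack",.03,(435,167),(307,405)),("balance",.046,(133,325),(359,156)),("warm",.06,(387,229),(284,271)),("light",.01,(323,190),(383,304)),("turn",.045,(230,223),(393,216)),("beaker",.052,(314,237),(329,237)),("turq1",.016,(247,279),(344,209)),("turq2",.016,(247,336),(307,187)),("yel",.016,(325,344),(263,205)),("tubes",.06,(230,400),(272,150))]:
    print(n,onz("scene",a,z).round(3),onz("side",b,z).round(3))
s=cv2.imread("pics/scene0.png");d=cv2.imread("pics/side0.png")
c=[cv2.resize(im[v-40:v+40,u-50:u+50],(400,300),interpolation=cv2.INTER_CUBIC) for im,u,v in((s,292,307),(s,435,169),(s,230,227),(d,301,211))]
cv2.imwrite("pics/c1.png",np.vstack([np.hstack(c[:2]),np.hstack(c[2:])]))
E
```

```text
redstack [ 0.677 -0.144  0.03 ] [ 0.667 -0.125  0.03 ]
beanstack [0.544 0.414 0.03 ] [0.532 0.429 0.03 ]
balance [ 0.543 -0.425  0.046] [ 0.539 -0.411  0.046]
warm [0.657 0.133 0.06 ] [0.649 0.141 0.06 ]
light [0.418 0.138 0.01 ] [0.412 0.147 0.01 ]
turn [ 0.412 -0.13   0.045] [ 0.412 -0.134  0.045]
beaker [ 0.572 -0.007  0.052] [ 0.568 -0.005  0.052]
turq1 [ 0.556 -0.178  0.016] [ 0.551 -0.169  0.016]
turq2 [ 0.68  -0.255  0.016] [ 0.676 -0.249  0.016]
yel [ 0.787 -0.144  0.016] [ 0.782 -0.135  0.016]
tubes [ 0.798 -0.357  0.06 ] [ 0.815 -0.36   0.06 ]
```

View pics/c1.png

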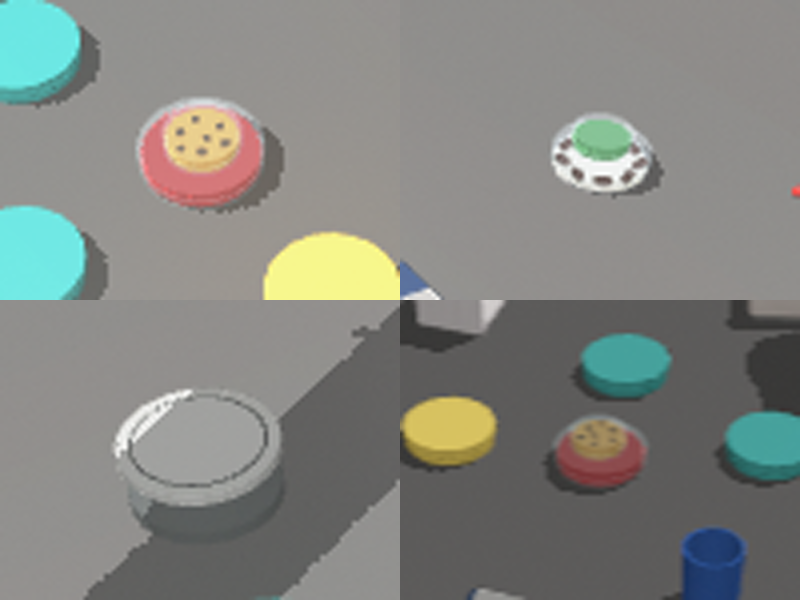

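The crop confirms amber with colonies on red at scene (292,301), and green on beans at (435,164). The plain turquoise and yellow discs are decoys. I'll turn the tool so its x is world +y and its y is world +x, then go above the red stack.

Call:
jog_arm(deltas=[[[0, 0, 0], [0, 0, -0.115], -1], [[0, 0, 0], [0, 0, -0.115], -1], [[0, 0, 0], [0, 0, -0.115], -1], [[0, 0, 0], [0, 0, -0.115], -1], [[0, 0, 0], [0, 0, -0.115], -1]])

```text
time: 0.57
tcp_pos: [0.2678, -0.592, 0.2221]
orientation: [0.876, 0.482, -0.0, -0.0]
force: [0.6, -0.0, 0.3]
finger_gap: 1.001
```

Call:
jog_arm(deltas=[[[0, 0, 0], [0, 0, -0.115], -1], [[0, 0, 0], [0, 0, -0.115], -1], [[0, 0, 0], [0, 0, -0.115], -1], [[0, 0, 0], [0, 0, -0.115], -1], [[0, 0, 0], [0, 0, -0.111], -1]])

```text
time: 0.98
tcp_pos: [0.2678, -0.5921, 0.2221]
orientation: [0.705, 0.709, 0.0, -0.0]
force: [-0.4, -0.1, 0.0]
finger_gap: 0.998
```

Call:
jog_arm(deltas=[[[0.03, 0.026, 0], [0, 0, 0], -1], [[0.03, 0.026, 0], [0, 0, 0], -1], [[0.03, 0.026, 0], [0, 0, 0], -1], [[0.03, 0.026, 0], [0, 0, 0], -1], [[0.03, 0.026, 0], [0, 0, 0], -1]])

```text
time: 1.4
tcp_pos: [0.3986, -0.4406, 0.2223]
orientation: [0.707, 0.707, -0.0, -0.0]
force: [0.2, 0.0, 0.3]
finger_gap: 0.999
```

Call:
jog_arm(deltas=[[[0.03, 0.026, 0], [0, 0, 0], -1], [[0.03, 0.026, 0], [0, 0, 0], -1], [[0.03, 0.026, 0], [0, 0, 0], -1], [[0.03, 0.026, 0], [0, 0, 0], -1], [[0.03, 0.026, 0], [0, 0, 0], -1]])

```text
time: 1.82
tcp_pos: [0.5286, -0.2906, 0.2224]
orientation: [0.707, 0.707, -0.0, 0.0]
force: [1.1, -0.1, -0.4]
finger_gap: 1.004
```

Call:
jog_arm(deltas=[[[0.03, 0.026, 0], [0, 0, 0], -1], [[0.03, 0.026, 0], [0, 0, 0], -1], [[0.03, 0.026, 0], [0, 0, 0], -1], [[0.03, 0.026, 0], [0, 0, 0], -1], [[0, 0, 0], [0, 0, 0], -1]])

```text
time: 2.23
tcp_pos: [0.6362, -0.161, 0.222]
orientation: [0.703, 0.712, 0.004, -0.002]
force: [-0.8, 1.2, -0.6]
finger_gap: 0.999
```

```bash
python3 - <<'E'
from h import *
import pickle
i=camera_info("wrist");s=sense();f=grab_frame("wrist")
pickle.dump((i,s,f),open("w1.pkl","wb"));cv2.imwrite("pics/w1.png",f[:,:,::-1])
print(s["time"],s["tcp_pos"],s["orientation"],s["joint_pos"].round(2))
E
```

```text
2.2333 [ 0.63615258 -0.16096868  0.22199956] [ 0.70259237  0.71158172  0.0035503  -0.00167495] [ 0.61  0.38 -0.52  1.42  0.18  1.39  0.1 ]
```

View pics/w1.png

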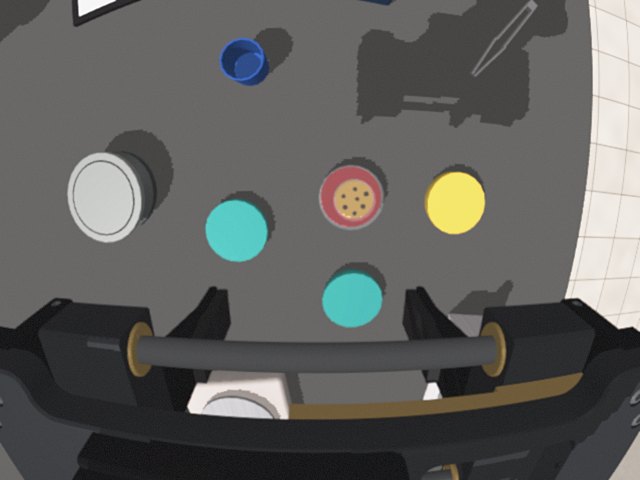

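Wrist view: amber on red at (354,199), turntable disc (106,197), beaker (243,62), balance pan (240,410, partly hidden).

```bash
python3 - <<'E'
from h import *
import pickle
i,s,f=pickle.load(open("w1.pkl","rb"))
hsv=cv2.cvtColor(f,cv2.COLOR_RGB2HSV)
roi=hsv[150:245,300:400]
m=cv2.inRange(roi,(10,60,100),(25,255,255));p=cv2.findNonZero(m);c=cv2.minEnclosingCircle(p)
print("amber",c);u=(c[0][0]+300,c[0][1]+150)
print("amber",onz("wrist",u,.027,i))
m=cv2.inRange(roi,(170,80,60),(180,255,255))|cv2.inRange(roi,(0,80,60),(6,255,255));p=cv2.findNonZero(m);c=cv2.minEnclosingCircle(p)
print("red",c,onz("wrist",(c[0][0]+300,c[0][1]+150),.008,i))
print("turn",onz("wrist",(104.5,197.5),.045,i))
print("scene/side amber",onz("scene",(292.5,300.75),.03),onz("side",(300.5,205.5),.03))
print(sense()["tcp_pos"],sense()["orientation"])
E
```

```text
amber ((53.623722076416016, 48.75879669189453), 19.407318115234375)
amber [ 0.67310826 -0.14210877  0.027     ]
red ((50.412132263183594, 46.43723678588867), 30.10843276977539) [ 0.6717229  -0.14311214  0.008     ]
turn [ 0.41613783 -0.13545779  0.045     ]
scene/side amber [ 0.67257376 -0.13947136  0.03      ] [ 0.6722799  -0.14004186  0.03      ]
[ 0.63410508 -0.16536746  0.22191131] [ 0.70372948  0.71046516  0.00158112 -0.00125787]
```

Call:
jog_arm(deltas=[[[0.013, 0.02, 0.025], [0, 0, 0], -1], [[0.013, 0.02, 0.025], [0, 0, 0], -1], [[0, 0, 0.035], [0, 0, 0], -1], [[0, 0, 0.035], [0, 0, 0], -1], [[0, 0, 0], [0, 0, 0], -1]])

```text
time: 2.7
tcp_pos: [0.6661, -0.1466, 0.0938]
orientation: [0.707, 0.707, -0.004, -0.006]
force: [-2.6, -0.3, -2.0]
finger_gap: 0.999
```

Call:
jog_arm(deltas=[[[0, 0, 0], [0, 0, 0], -1], [[0, 0, 0], [0, 0, 0], -1], [[0, 0, 0], [0, 0, 0], -1]])

```text
time: 2.95
tcp_pos: [0.6735, -0.1472, 0.1059]
orientation: [0.707, 0.707, 0.001, 0.002]
force: [-0.1, 0.3, -0.0]
finger_gap: 0.997
```

```bash
python3 - <<'E'
from h import *
import pickle
i=camera_info("wrist");s=sense();f=grab_frame("wrist")
pickle.dump((i,s,f),open("w2.pkl","wb"));cv2.imwrite("pics/w2.png",f[:,:,::-1])
print(s["time"],s["tcp_pos"],s["orientation"])
hsv=cv2.cvtColor(f,cv2.COLOR_RGB2HSV)
m=cv2.inRange(hsv,(12,60,100),(22,200,255));p=cv2.findNonZero(m)
n,l,st,ce=cv2.connectedComponentsWithStats(m)
for k in np.argsort(-st[1:,4])[:3]+1: print(st[k],ce[k],onz("wrist",ce[k],.027,i))
E
```

```text
2.95 [ 0.67351206 -0.14718051  0.10586179] [0.70746809 0.70674119 0.00117027 0.00210141]
[ 288  373  295   46 4563] [438.43567828 401.57023888] [ 0.78289403 -0.28811666  0.027     ]
[ 288  219   56   55 1820] [318.21758242 244.6543956 ] [ 0.67518161 -0.14060921  0.027     ]
[481 322  25  55 703] [495.48933144 348.94025605] [ 0.82676028 -0.2344503   0.027     ]
```

View pics/w2.png

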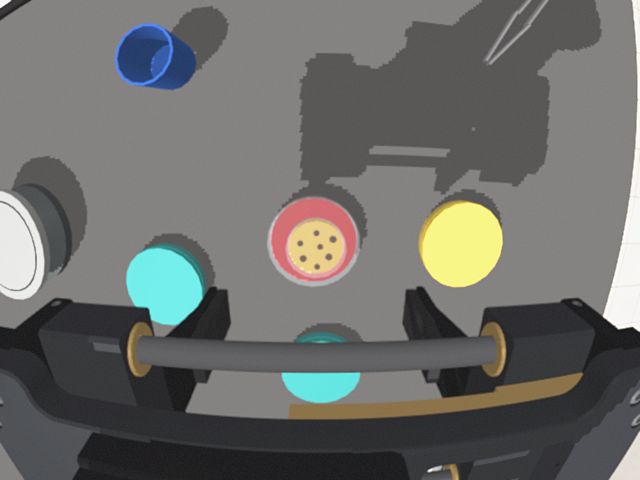

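Amber sits at (318,245), world (0.674, −0.1405). Descending to grasp it.

Call:
jog_arm(deltas=[[[0.006, 0, 0.02], [0, 0, 0], -1], [[0, 0, 0.02], [0, 0, 0], -1], [[0, 0, 0.02], [0, 0, 0], -1], [[0, 0, 0.01], [0, 0, 0], -1], [[0, 0, 0.006], [0, 0, 0], -1]])

```text
time: 3.42
tcp_pos: [0.6718, -0.1406, 0.0265]
orientation: [0.707, 0.707, -0.0, 0.0]
force: [-0.1, 0.2, 0.8]
finger_gap: 0.997
```

Call:
jog_arm(deltas=[[[0, 0, 0.004], [0, 0, 0], -1], [[0, 0, 0], [0, 0, 0], -1], [[0, 0, 0], [0, 0, 0], -1], [[0, 0, 0], [0, 0, 0], -1]])

```text
time: 3.75
tcp_pos: [0.6728, -0.1404, 0.0239]
orientation: [0.707, 0.707, 0.001, 0.001]
force: [0.1, -0.9, -0.4]
finger_gap: 1.001
```

Call:
jog_arm(deltas=[[[0, 0.001, 0.004], [0, 0, 0], -1], [[0, 0, 0], [0, 0, 0], -1], [[0, 0, 0], [0, 0, 0], 0], [[0, 0, 0], [0, 0, 0], 0.3], [[0, 0, 0], [0, 0, 0], 1]], newtons=10)

```text
time: 4.17
tcp_pos: [0.6729, -0.1403, 0.0186]
orientation: [0.707, 0.707, -0.0, 0.0]
force: [0.5, 0.7, -1.0]
finger_gap: 0.856
```

Call:
jog_arm(deltas=[[[0, 0, 0], [0, 0, 0], 1], [[0, 0, 0], [0, 0, 0], 1], [[0, 0, 0], [0, 0, 0], 1], [[0, 0, 0], [0, 0, 0], 1], [[0, 0, 0], [0, 0, 0], 1]])

```text
time: 4.58
tcp_pos: [0.6729, -0.1403, 0.0185]
orientation: [0.707, 0.707, -0.0, 0.0]
force: [0.8, 0.2, 0.2]
finger_gap: 0.477
```

Call:
jog_arm(deltas=[[[0, 0, 0], [0, 0, 0], 1], [[0, 0, 0], [0, 0, 0], 1], [[0, 0, 0], [0, 0, 0], 1], [[0, 0, 0], [0, 0, 0], 1], [[0, 0, 0], [0, 0, 0], 1]])

```text
time: 5.0
tcp_pos: [0.6729, -0.1403, 0.0186]
orientation: [0.707, 0.707, -0.0, 0.0]
force: [0.4, -0.6, 0.2]
finger_gap: 0.481
```

Gripped (gap 0.48, about 42 mm). Lifting and carrying to the light plate.

Call:
jog_arm(deltas=[[[0, 0, -0.01], [0, 0, 0], 1], [[0, 0, -0.02], [0, 0, 0], 1], [[0, 0, -0.035], [0, 0, 0], 1], [[0, 0, -0.035], [0, 0, 0], 1], [[0.005, -0.005, -0.03], [0, 0, 0], 1]])

```text
time: 5.42
tcp_pos: [0.6686, -0.1365, 0.1514]
orientation: [0.708, 0.707, 0.0, 0.001]
force: [0.3, 0.2, 0.3]
finger_gap: 0.478
```

Call:
jog_arm(deltas=[[[0.015, -0.014, -0.01], [0, 0, 0], 1], [[0.025, -0.023, 0], [0, 0, 0], 1], [[0.025, -0.023, 0], [0, 0, 0], 1], [[0.025, -0.023, 0], [0, 0, 0], 1], [[0.025, -0.023, 0], [0, 0, 0], 1]])

```text
time: 5.83
tcp_pos: [0.5607, -0.0191, 0.1593]
orientation: [0.707, 0.707, 0.0, 0.0]
force: [-0.3, 0.6, 0.4]
finger_gap: 0.48
```

Call:
jog_arm(deltas=[[[0.025, -0.023, 0], [0, 0, 0], 1], [[0.025, -0.023, 0], [0, 0, 0], 1], [[0.025, -0.023, 0], [0, 0, 0], 1], [[0.025, -0.023, 0], [0, 0, 0], 1], [[0.02, -0.018, 0], [0, 0, 0], 1]])

```text
time: 6.25
tcp_pos: [0.4499, 0.1019, 0.1591]
orientation: [0.706, 0.708, -0.0, 0.0]
force: [0.2, 0.3, 0.0]
finger_gap: 0.476
```

Call:
jog_arm(deltas=[[[0.02, -0.018, 0], [0, 0, 0], 1], [[0.015, -0.012, 0], [0, 0, 0], 1], [[0.01, -0.007, 0], [0, 0, 0], 1], [[0, 0, 0], [0, 0, 0], 1], [[0, 0, 0], [0, 0, 0], 1]])

```text
time: 6.67
tcp_pos: [0.4156, 0.1444, 0.1589]
orientation: [0.707, 0.707, 0.0, 0.001]
force: [1.4, -0.5, -0.9]
finger_gap: 0.477
```

```bash
python3 - <<'E'
from h import *
import pickle
i=camera_info("wrist");s=sense();f=grab_frame("wrist")
pickle.dump((i,s,f),open("w3.pkl","wb"));cv2.imwrite("pics/w3.png",f[:,:,::-1])
print(s["time"],s["tcp_pos"],s["orientation"],s["finger_gap"],s["joint_pos"].round(2))
E
```

```text
6.6667 [0.41556486 0.14439542 0.15893546] [7.06929484e-01 7.07283643e-01 2.15892132e-04 7.11968577e-04] 0.4773414782910383 [ 0.4  -0.08 -0.75  2.01 -0.06  1.19 -0.33]
```

View pics/w3.png

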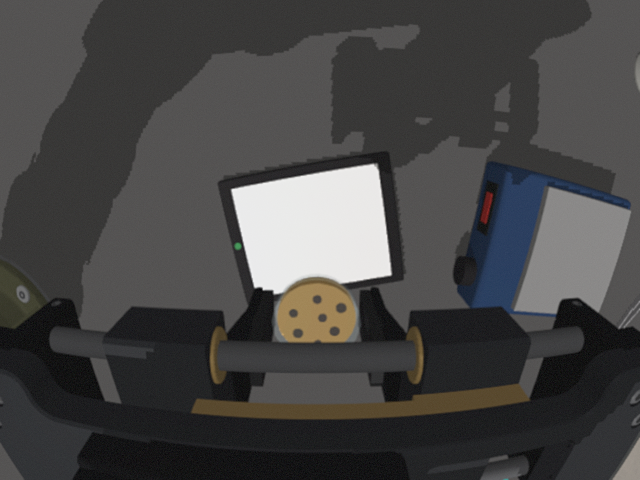

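Light plate: frame corners TL (220,182), TR (387,154), BR (402,279). The dish is held at (316,312). Warming-plate top corners (548,186), (513,311) show at right.

```bash
python3 - <<'E'
from h import *
import pickle
i,s,f=pickle.load(open("w3.pkl","rb"))
P=[onz("wrist",u,.01,i) for u in [(220,182),(387,153),(403,279),(232,189),(378,164),(392,276)]]
for p in P: print(p.round(4))
print("len",np.linalg.norm(P[0]-P[1]),np.linalg.norm(P[2]-P[1]),"mid frame",(P[0]+P[2])/2,"mid panel",(P[3]+P[5])/2)
print("dish",onz("wrist",(316,313),.17,i))
W=[onz("wrist",u,.06,i) for u in[(548,185),(630,209),(513,311)]];print("warm",W,np.linalg.norm(W[0]-W[1]),np.linalg.norm(W[0]-W[2]))
# white panel centroid in scene & side
for n,z in(("scene",.01),("side",.01)):
    im=cv2.cvtColor(cv2.imread(f"pics/{n}0.png"),cv2.COLOR_BGR2HSV);u=proj(n,[.415,.143,.01])[0].astype(int)
    r=cv2.inRange(im,(0,0,190),(180,40,255));nn,l,st,ce=cv2.connectedComponentsWithStats(r);k=l[u[1],u[0]];print(n,st[k])
    q=cv2.minAreaRect(np.argwhere(l==k)[:,::-1].astype(np.float32))
    c,_=cv2.findContours((l==k).astype(np.uint8),0,1);a=cv2.approxPolyDP(c[0],6,True)[:,0]
    print(a.tolist(),np.mean([onz(n,v,z) for v in a],0))
E
```

```text
[0.3326 0.1855 0.01  ]
[0.4754 0.2099 0.01  ]
[0.4964 0.0952 0.01  ]
[0.343 0.179 0.01 ]
[0.4679 0.2002 0.01  ]
[0.4856 0.0983 0.01  ]
len 0.14484275632567184 0.11660830331492729 mid frame [0.41449166 0.14030673 0.01      ] mid panel [0.41432848 0.13868628 0.01      ]
dish [0.41538373 0.14656055 0.17      ]
warm [array([0.60474255, 0.1957827 , 0.06      ]), array([0.71513329, 0.18043668, 0.06      ]), array([0.59012131, 0.08292434, 0.06      ])] 0.11145230046822079 0.11380153684354029
scene [ 293  170   62   40 1264]
[[293, 187], [327, 209], [354, 190], [320, 170]] [0.4145991  0.14166324 0.01      ]
side [355 285  33  35 936]
[[355, 285], [357, 319], [378, 319], [387, 308], [382, 288]] [0.438079   0.15048645 0.01      ]
```

Call:
jog_arm(deltas=[[[-0.004, -0.001, 0.015], [0, 0, 0], 1], [[0, 0, 0.03], [0, 0, 0], 1], [[0, 0, 0.03], [0, 0, 0], 1], [[0, 0, 0.025], [0, 0, 0], 1], [[0, 0, 0.02], [0, 0, 0], 1]])

```text
time: 7.13
tcp_pos: [0.4139, 0.139, 0.0364]
orientation: [0.708, 0.706, -0.001, -0.001]
force: [0.1, -0.0, -0.8]
finger_gap: 0.482
```

Call:
jog_arm(deltas=[[[0, 0, 0.01], [0, 0, 0], 1], [[0, 0, 0.005], [0, 0, 0], 1], [[0, 0, 0.003], [0, 0, 0], 1], [[0, 0, 0], [0, 0, 0], 1], [[0, 0, 0], [0, 0, 0], 1]])

```text
time: 7.55
tcp_pos: [0.4149, 0.1408, 0.0214]
orientation: [0.707, 0.707, 0.001, 0.001]
force: [0.5, -0.4, -0.2]
finger_gap: 0.477
```

Call:
jog_arm(deltas=[[[0, 0, 0.004], [0, 0, 0], 1], [[0, 0, 0.002], [0, 0, 0], 1], [[0, 0, 0.001], [0, 0, 0], 1], [[0, 0, 0], [0, 0, 0], 1]])

```text
time: 7.88
tcp_pos: [0.4138, 0.1407, 0.0135]
orientation: [0.707, 0.707, -0.0, 0.0]
force: [0.9, -0.3, -0.3]
finger_gap: 0.475
```

Call:
jog_arm(deltas=[[[0, 0, 0.001], [0, 0, 0], 1], [[0, 0, 0], [0, 0, 0], 1]])

```text
time: 8.05
tcp_pos: [0.4138, 0.1407, 0.0125]
orientation: [0.707, 0.707, -0.0, 0.0]
force: [-0.5, 0.0, 0.4]
finger_gap: 0.48
```

Call:
jog_arm(deltas=[[[0, 0, 0.0007], [0, 0, 0], 1], [[0, 0, 0], [0, 0, 0], 1], [[0, 0, 0], [0, 0, 0], 1]])

```text
time: 8.3
tcp_pos: [0.4139, 0.1407, 0.0124]
orientation: [0.707, 0.707, -0.0, 0.0]
force: [-2.8, -1.5, 6.2]
finger_gap: 0.479
```

Call:
jog_arm(deltas=[[[0, 0, 0.0007], [0, 0, 0], 1], [[0, 0, 0], [0, 0, 0], 1], [[0, 0, 0], [0, 0, 0], 1]])

```text
time: 8.55
tcp_pos: [0.4139, 0.1408, 0.012]
orientation: [0.707, 0.707, -0.001, 0.0]
force: [-3.8, -1.2, 10.3]
finger_gap: 0.479
```

Contact. Releasing, lifting, and returning above the red dish.

Call:
jog_arm(deltas=[[[0, 0, -0.001], [0, 0, 0], 0], [[0, 0, 0], [0, 0, 0], -0.2], [[0, 0, 0], [0, 0, 0], -0.4], [[0, 0, 0], [0, 0, 0], -0.4], [[0, 0, 0], [0, 0, 0], -0.4]])

```text
time: 8.97
tcp_pos: [0.4138, 0.1407, 0.012]
orientation: [0.707, 0.707, -0.0, -0.0]
force: [0.6, -0.2, -0.6]
finger_gap: 0.675
```

Call:
jog_arm(deltas=[[[0, 0, -0.01], [0, 0, 0], -0.4], [[0, 0, -0.03], [0, 0, 0], -1], [[0, 0, -0.035], [0, 0, 0], -1], [[0, 0, -0.035], [0, 0, 0], -1], [[0, 0, -0.03], [0, 0, 0], -1]])

```text
time: 9.38
tcp_pos: [0.414, 0.1413, 0.155]
orientation: [0.707, 0.707, 0.001, 0.001]
force: [1.1, -0.2, 0.5]
finger_gap: 0.916
```

Call:
jog_arm(deltas=[[[-0.015, 0.014, -0.01], [0, 0, 0], -1], [[-0.025, 0.023, 0], [0, 0, 0], -1], [[-0.025, 0.023, 0], [0, 0, 0], -1], [[-0.025, 0.023, 0], [0, 0, 0], -1], [[-0.025, 0.023, 0], [0, 0, 0], -1]])

```text
time: 9.8
tcp_pos: [0.5209, 0.0245, 0.1631]
orientation: [0.707, 0.707, 0.0, 0.001]
force: [0.6, -0.0, -0.8]
finger_gap: 0.996
```

Call:
jog_arm(deltas=[[[-0.025, 0.023, 0], [0, 0, 0], -1], [[-0.025, 0.023, 0], [0, 0, 0], -1], [[-0.025, 0.023, 0], [0, 0, 0], -1], [[-0.025, 0.023, 0], [0, 0, 0], -1], [[-0.02, 0.018, 0], [0, 0, 0], -1]])

```text
time: 10.22
tcp_pos: [0.6311, -0.097, 0.1625]
orientation: [0.708, 0.706, 0.0, 0.0]
force: [0.3, -0.3, 0.6]
finger_gap: 0.999
```

Call:
jog_arm(deltas=[[[-0.02, 0.018, 0.01], [0, 0, 0], -1], [[-0.015, 0.012, 0.02], [0, 0, 0], -1], [[-0.01, 0.008, 0.015], [0, 0, 0], -1], [[-0.006, 0.004, 0.01], [0, 0, 0], -1], [[0, 0, 0], [0, 0, 0], -1]])

```text
time: 10.63
tcp_pos: [0.6705, -0.147, 0.1044]
orientation: [0.708, 0.706, -0.001, -0.002]
force: [-0.7, 0.8, -0.3]
finger_gap: 0.998
```

Call:
jog_arm(deltas=[[[0, 0, 0], [0, 0, 0], -1], [[0, 0, 0], [0, 0, 0], -1], [[0, 0, 0], [0, 0, 0], -1]])

```text
time: 10.88
tcp_pos: [0.6724, -0.1438, 0.109]
orientation: [0.706, 0.708, 0.001, 0.001]
force: [-0.9, 0.2, -0.1]
finger_gap: 1.0
```

```bash
cat >> h.py <<'E'
def look(tag):
    import pickle
    i=camera_info("wrist");s=sense();f=grab_frame("wrist")
    pickle.dump((i,s,f),open(tag+".pkl","wb"));cv2.imwrite(f"pics/{tag}.png",f[:,:,::-1])
    print(s["time"],s["tcp_pos"].round(4),s["orientation"].round(3),s["finger_gap"],s["joint_pos"].round(2))
    return i,s,f
def blobs(n,f,lo,hi,z,i=None,k=2,amin=100):
    hsv=cv2.cvtColor(f,cv2.COLOR_RGB2HSV);m=cv2.inRange(hsv,lo,hi) if lo[0]<=hi[0] else cv2.inRange(hsv,lo,(180,)+hi[1:])|cv2.inRange(hsv,(0,)+lo[1:],hi)
    _,l,st,ce=cv2.connectedComponentsWithStats(m)
    for q in (np.argsort(-st[1:,4])[:k]+1): print(st[q],ce[q].round(1),onz(n,ce[q],z,i).round(4))
E
python3 - <<'E'
from h import *
i,s,f=look("w4")
blobs("wrist",f,(172,80,80),(6,255,255),.014,i)
f=grab_frame("side")
blobs("side",f,(8,90,100),(22,255,255),.022,k=4)
E
```

```text
10.8833 [ 0.6724 -0.1438  0.109 ] [0.706 0.708 0.001 0.001] 1.0000399337000287 [ 0.55  0.52 -0.52  1.47  0.27  1.22 -0.  ]
[ 274  202   84   82 5351] [315.1 242.7] [ 0.6717 -0.1408  0.014 ]
[ 382   74   54   30 1318] [407.7  89.6] [ 0.4029 -1.0127  0.022 ]
[376 294  15  14 152] [382.7 300.4] [0.4146 0.1463 0.022 ]
[272 153  30   5  56] [285.8 154.7] [ 0.7808 -0.4009  0.022 ]
[614   4   3  26  26] [615.   16.5] [-0.8135 -2.398   0.022 ]
```

Call:
jog_arm(deltas=[[[0.002, 0, 0.02], [0, 0, 0], -1], [[0, 0, 0.025], [0, 0, 0], -1], [[0, 0, 0.02], [0, 0, 0], -1], [[0, 0, 0.015], [0, 0, 0], -1], [[0, 0, 0.005], [0, 0, 0], -1]])

```text
time: 11.4
tcp_pos: [0.6702, -0.1428, 0.0198]
orientation: [0.707, 0.707, -0.001, -0.001]
force: [-0.2, 0.2, 0.6]
finger_gap: 0.997
```

Call:
jog_arm(deltas=[[[0, 0, 0.003], [0, 0, 0], -1], [[0, 0, 0], [0, 0, 0], -1], [[0, 0, 0], [0, 0, 0], -1], [[0, 0, 0], [0, 0, 0], -1]])

```text
time: 11.73
tcp_pos: [0.673, -0.1434, 0.0207]
orientation: [0.707, 0.707, 0.001, 0.001]
force: [-0.2, 0.7, 0.3]
finger_gap: 0.998
```

Call:
jog_arm(deltas=[[[0.002, 0, 0.008], [0, 0, 0], -1], [[0, 0, 0.006], [0, 0, 0], -1], [[0, 0, 0.001], [0, 0, 0], -1], [[0, 0, 0], [0, 0, 0], -1], [[0, 0, 0], [0, 0, 0], -1]])

```text
time: 12.15
tcp_pos: [0.6717, -0.1412, 0.0038]
orientation: [0.707, 0.707, -0.0, -0.0]
force: [0.9, -0.1, 0.0]
finger_gap: 0.995
```

Call:
jog_arm(deltas=[[[0, 0, 0], [0, 0, 0], 0.5], [[0, 0, 0], [0, 0, 0], 1], [[0, 0, 0], [0, 0, 0], 1], [[0, 0, 0], [0, 0, 0], 1], [[0, 0, 0], [0, 0, 0], 1]], newtons=12)

```text
time: 12.57
tcp_pos: [0.672, -0.1413, 0.0044]
orientation: [0.707, 0.707, 0.0, 0.0]
force: [-0.1, -0.1, 0.4]
finger_gap: 0.765
```

Call:
jog_arm(deltas=[[[0, 0, 0], [0, 0, 0], 1], [[0, 0, 0], [0, 0, 0], 1], [[0, 0, 0], [0, 0, 0], 1]])

```text
time: 12.82
tcp_pos: [0.672, -0.1413, 0.0043]
orientation: [0.707, 0.707, 0.0, 0.0]
force: [-0.1, 0.1, 1.9]
finger_gap: 0.768
```

Red is held (0.768, about 67 mm). Checking where the squeeze bottle stands before going over to the warming plate.

Call:
jog_arm(deltas=[[[0, 0, -0.01], [0, 0, 0], 1], [[0, 0, -0.025], [0, 0, 0], 1], [[0, 0, -0.035], [0, 0, 0], 1], [[0, 0, -0.035], [0, 0, 0], 1], [[0, 0, -0.03], [0, 0, 0], 1]])

```text
time: 13.23
tcp_pos: [0.6722, -0.141, 0.1421]
orientation: [0.707, 0.707, 0.0, 0.001]
force: [0.6, 0.5, 0.0]
finger_gap: 0.768
```

```bash
python3 - <<'E'
from h import *
print(onz("scene",(492,246),0),onz("side",(192,346),0))
for n,uv in(("scene",(485,181)),("side",(211,290))):
  print([onz(n,uv,z).round(3) for z in(.14,.18,.22)])
# warm top centroid
import cv2
for n in("scene","side"):
    im=cv2.imread(f"pics/{n}0.png");h=cv2.cvtColor(im,cv2.COLOR_BGR2HSV);m=cv2.inRange(h,(0,0,140),(180,30,210))
    u=proj(n,[.653,.132,.06])[0].astype(int);_,l,st,ce=cv2.connectedComponentsWithStats(m);k=l[u[1],u[0]];c,_=cv2.findContours((l==k).astype(np.uint8),0,1);a=cv2.approxPolyDP(max(c,key=len),5,True)[:,0]
    print(n,st[k],a.tolist(),np.mean([onz(n,v,.06) for v in a],0))
E
```

```text
[0.80681013 0.33396422 0.        ] [0.80115036 0.33875607 0.        ]
[array([0.733, 0.346, 0.14 ]), array([0.759, 0.3  , 0.18 ]), array([0.785, 0.255, 0.22 ])]
[array([0.757, 0.292, 0.14 ]), array([0.739, 0.322, 0.18 ]), array([0.721, 0.353, 0.22 ])]
scene [     0      0    640    480 110694] [[0, 0], [0, 71], [12, 94], [146, 53], [146, 63], [110, 74], [116, 98], [108, 75], [65, 88], [77, 117], [149, 93], [151, 105], [158, 98], [168, 103], [171, 120], [160, 143], [169, 155], [203, 160], [236, 152], [294, 176], [268, 195], [242, 238], [225, 242], [212, 236], [217, 251], [169, 288], [144, 284], [153, 274], [124, 263], [93, 278], [100, 284], [76, 307], [57, 311], [63, 315], [56, 320], [93, 336], [126, 375], [181, 328], [183, 337], [134, 379], [193, 339], [177, 318], [196, 326], [218, 311], [232, 288], [251, 295], [265, 288], [266, 278], [249, 266], [309, 203], [332, 216], [361, 193], [346, 182], [351, 166], [309, 152], [287, 136], [223, 117], [219, 110], [227, 110], [215, 99], [215, 92], [221, 99], [217, 84], [237, 76], [231, 70], [240, 69], [235, 63], [398, 7], [414, 19], [424, 16], [436, 36], [431, 39], [438, 41], [432, 39], [436, 32], [446, 46], [458, 45], [451, 56], [475, 89], [512, 87], [535, 103], [527, 99], [537, 106], [529, 117], [536, 114], [537, 124], [541, 116], [545, 131], [564, 136], [561, 147], [568, 147], [561, 149], [579, 152], [572, 153], [573, 163], [585, 165], [583, 174], [575, 171], [584, 183], [572, 184], [586, 192], [587, 184], [590, 191], [596, 186], [591, 195], [639, 223], [639, 0], [528, 0], [521, 7], [521, 1], [502, 7], [497, 0], [405, 0], [450, 19], [448, 26], [401, 7], [401, 0], [16, 0], [19, 7], [10, 13]] [0.24219506 0.28835841 0.06      ]
side [ 252  248   61   45 1615] [[271, 248], [252, 279], [296, 292], [312, 259]] [0.6529561  0.13452865 0.06      ]
```

Call:
jog_arm(deltas=[[[0.01, 0, -0.02], [0, 0, 0], 1], [[0.025, -0.002, -0.005], [0, 0, 0], 1], [[0.03, -0.002, 0], [0, 0, 0], 1], [[0.03, -0.002, 0], [0, 0, 0], 1], [[0.03, -0.002, 0], [0, 0, 0], 1]])

```text
time: 13.65
tcp_pos: [0.6637, -0.0151, 0.1652]
orientation: [0.707, 0.707, 0.0, 0.0]
force: [0.2, 0.7, -0.8]
finger_gap: 0.764
```

Call:
jog_arm(deltas=[[[0.03, -0.002, 0], [0, 0, 0], 1], [[0.03, -0.003, 0], [0, 0, 0], 1], [[0.03, -0.003, 0], [0, 0, 0], 1], [[0.025, -0.002, 0], [0, 0, 0], 1], [[0.018, -0.001, 0], [0, 0, 0], 1]])

```text
time: 14.07
tcp_pos: [0.6518, 0.1207, 0.165]
orientation: [0.706, 0.708, 0.001, -0.0]
force: [-0.7, 0.5, -0.8]
finger_gap: 0.76
```

Call:
jog_arm(deltas=[[[0.01, 0, 0], [0, 0, 0], 1], [[0.006, 0, 0], [0, 0, 0], 1], [[0, 0, 0], [0, 0, 0], 1], [[0, 0, 0], [0, 0, 0], 1], [[0, 0, 0], [0, 0, 0], 1]])

```text
time: 14.48
tcp_pos: [0.6534, 0.1304, 0.164]
orientation: [0.708, 0.706, -0.001, 0.0]
force: [-0.1, -0.5, -1.1]
finger_gap: 0.767
```

```bash
python3 - <<'E'
from h import *
look("w5")
E
```

```text
14.4833 [0.6534 0.1304 0.164 ] [ 0.708  0.706 -0.001  0.   ] 0.7670324542506446 [ 0.22  0.46 -0.62  1.47  0.27  1.31 -0.42]
```

View pics/w5.png

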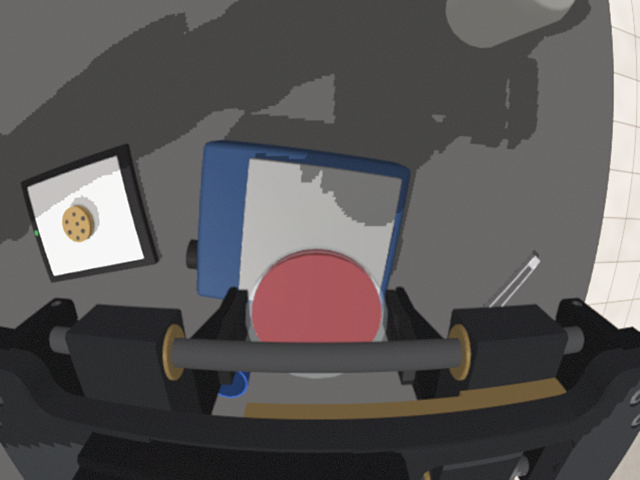

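Warming-plate top corners: (249,158), (402,179). The red dish is held level at (317,312). The amber dish sits at (78,223) on the light plate, whose frame corners are (22,184), (128,146), (157,262), (52,281).

```bash
python3 - <<'E'
from h import *
import pickle
i,s,f=pickle.load(open("w5.pkl","rb"))
a,b=[onz("wrist",u,.06,i) for u in((249,158),(402,179))]
print(a,b,np.linalg.norm(a-b)); m=(a+b)/2;d=(b-a)/np.linalg.norm(b-a);print("warm c",m+.056*np.array([d[1],-d[0],0]))
L=[onz("wrist",u,.01,i) for u in((22,184),(128,146),(157,262),(52,281))];print("light c",np.mean(L,0),"diag",np.linalg.norm(L[0]-L[2]),np.linalg.norm(L[1]-L[3]))
L=[onz("wrist",u,.01,i) for u in((26,187),(117,156),(145,261),(55,277))];print("panel c",np.mean(L,0))
blobs("wrist",f,(10,80,100),(24,255,255),.022,i,k=4)
blobs("wrist",f,(172,80,80),(6,255,255),.172,i,k=1)
E
```

```text
[0.60484824 0.19483021 0.06      ] [0.71640764 0.17943685 0.06      ] 0.11261640599637189
warm c [0.65297339 0.13165914 0.06      ]
light c [0.41627269 0.13950718 0.01      ] diag 0.1868067578639735 0.18757793135980694
panel c [0.41284574 0.1379837  0.01      ]
[ 244  378  322   41 4892] [410.2 403.5] [ 0.7567 -0.068   0.022 ]
[ 62 206  31  36 812] [ 77.4 223. ] [0.418  0.1399 0.022 ]
[163 326  14  54 286] [167.1 353.5] [ 0.4965 -0.0027  0.022 ]
[458 326  13  54 282] [465.4 353.8] [ 0.8095 -0.0039  0.022 ]
[ 252  250  129   93 9954] [316.1 301.1] [0.6532 0.1372 0.172 ]
```

Amber is within about 3 mm of the light plate's centre. Lowering red.

Call:
jog_arm(deltas=[[[0.001, 0, 0.015], [0, 0, 0], 1], [[0, 0, 0.025], [0, 0, 0], 1], [[0, 0, 0.025], [0, 0, 0], 1], [[0, 0, 0.015], [0, 0, 0], 1], [[0, 0, 0.005], [0, 0, 0], 1]])

```text
time: 14.95
tcp_pos: [0.6512, 0.1317, 0.0758]
orientation: [0.708, 0.707, -0.002, -0.001]
force: [-0.9, -0.7, 0.2]
finger_gap: 0.767
```

Call:
jog_arm(deltas=[[[0, 0, 0.003], [0, 0, 0], 1], [[0, 0, 0], [0, 0, 0], 1], [[0, 0, 0], [0, 0, 0], 1], [[0, 0, 0], [0, 0, 0], 1]])

```text
time: 15.28
tcp_pos: [0.6539, 0.134, 0.0777]
orientation: [0.707, 0.707, 0.001, 0.001]
force: [0.6, -0.6, -0.6]
finger_gap: 0.766
```

Call:
jog_arm(deltas=[[[-0.001, 0, 0.006], [0, 0, 0], 1], [[0, 0, 0.004], [0, 0, 0], 1], [[0, 0, 0.001], [0, 0, 0], 1], [[0, 0, 0], [0, 0, 0], 1], [[0, 0, 0], [0, 0, 0], 1]])

```text
time: 15.7
tcp_pos: [0.6528, 0.1328, 0.065]
orientation: [0.707, 0.707, -0.0, -0.0]
force: [1.0, -0.0, -0.6]
finger_gap: 0.762
```

Call:
jog_arm(deltas=[[[0, 0, 0.001], [0, 0, 0], 1], [[0, 0, 0], [0, 0, 0], 1], [[0, 0, 0], [0, 0, 0], 1]])

```text
time: 15.95
tcp_pos: [0.653, 0.1329, 0.0643]
orientation: [0.707, 0.707, 0.0, 0.0]
force: [0.5, -0.3, -0.3]
finger_gap: 0.765
```

Call:
jog_arm(deltas=[[[0, 0, 0.0007], [0, 0, 0], 1], [[0, 0, 0], [0, 0, 0], 1], [[0, 0, 0], [0, 0, 0], 1]])

```text
time: 16.2
tcp_pos: [0.653, 0.1329, 0.0643]
orientation: [0.707, 0.707, 0.0, 0.0]
force: [-1.4, -0.7, 4.8]
finger_gap: 0.765
```

Call:
jog_arm(deltas=[[[0, 0, 0.0006], [0, 0, 0], 1], [[0, 0, 0], [0, 0, 0], 1], [[0, 0, 0], [0, 0, 0], 1]])

```text
time: 16.45
tcp_pos: [0.653, 0.1329, 0.0643]
orientation: [0.707, 0.707, 0.0, 0.0]
force: [-3.5, -0.2, 8.3]
finger_gap: 0.762
```

Set down. Releasing and locating the bean stack.

Call:
jog_arm(deltas=[[[0, 0, -0.001], [0, 0, 0], 0.3], [[0, 0, 0], [0, 0, 0], -0.5], [[0, 0, 0], [0, 0, 0], -1], [[0, 0, 0], [0, 0, 0], -1], [[0, 0, 0], [0, 0, 0], -1]])

```text
time: 16.87
tcp_pos: [0.6527, 0.1325, 0.0632]
orientation: [0.707, 0.707, -0.0, -0.0]
force: [-0.6, 0.2, -0.9]
finger_gap: 0.915
```

Call:
jog_arm(deltas=[[[0, 0, 0], [0, 0, 0], -1], [[0, 0, -0.01], [0, 0, 0], -1], [[0, 0, -0.03], [0, 0, 0], -1], [[0, 0, -0.035], [0, 0, 0], -1], [[0, 0, -0.035], [0, 0, 0], -1]])

```text
time: 17.28
tcp_pos: [0.6523, 0.1327, 0.175]
orientation: [0.707, 0.707, -0.0, -0.0]
force: [1.0, 0.1, -0.4]
finger_gap: 0.994
```

```bash
python3 - <<'E'
from h import *
for n in("scene","side"):
    f=cv2.imread(f"pics/{n}0.png")[:,:,::-1].copy()
    blobs(n,f,(55,60,60),(80,255,255),.027,k=3)
E
```

```text
[428 161  14  11 120] [434.9 165.9] [0.5376 0.4203 0.027 ]
[303 177   2   1   2] [303.5 177. ] [0.3624 0.1168 0.027 ]
[ 384   43   52   34 1553] [409.2  59.7] [ 0.4094 -1.3414  0.027 ]
[298 396  19  20 311] [307.  405.5] [0.5325 0.4285 0.027 ]
[380 157   5   1   5] [382. 157.] [ 0.4662 -0.4529  0.027 ]
```

Call:
jog_arm(deltas=[[[0.012, -0.005, -0.01], [0, 0, 0], -1], [[0.025, -0.01, 0], [0, 0, 0], -1], [[0.028, -0.0115, 0], [0, 0, 0], -1], [[0.028, -0.0115, 0], [0, 0, 0], -1], [[0.028, -0.0115, 0], [0, 0, 0], -1]])

```text
time: 17.7
tcp_pos: [0.6027, 0.255, 0.1845]
orientation: [0.707, 0.707, 0.0, 0.0]
force: [0.1, 0.6, 0.7]
finger_gap: 0.997
```

Call:
jog_arm(deltas=[[[0.028, -0.0115, 0], [0, 0, 0], -1], [[0.028, -0.0115, 0], [0, 0, 0], -1], [[0.028, -0.0115, 0], [0, 0, 0], -1], [[0.028, -0.0115, 0], [0, 0, 0], -1], [[0.025, -0.01, 0.01], [0, 0, 0], -1]])

```text
time: 18.12
tcp_pos: [0.5468, 0.3939, 0.1764]
orientation: [0.707, 0.708, 0.002, 0.0]
force: [0.1, 0.7, 0.0]
finger_gap: 1.001
```

Call:
jog_arm(deltas=[[[0.018, -0.008, 0.015], [0, 0, 0], -1], [[0.01, -0.004, 0.02], [0, 0, 0], -1], [[0.004, -0.002, 0.015], [0, 0, 0], -1], [[0, 0, 0.005], [0, 0, 0], -1], [[0, 0, 0], [0, 0, 0], -1]])

```text
time: 18.53
tcp_pos: [0.5331, 0.4211, 0.1169]
orientation: [0.707, 0.707, -0.002, 0.0]
force: [-0.7, -0.6, -0.1]
finger_gap: 1.004
```

Call:
jog_arm(deltas=[[[0, 0, 0], [0, 0, 0], -1], [[0, 0, 0], [0, 0, 0], -1], [[0, 0, 0], [0, 0, 0], -1]])

```text
time: 18.78
tcp_pos: [0.5348, 0.4222, 0.1202]
orientation: [0.708, 0.706, 0.001, 0.0]
force: [0.2, -0.4, 0.4]
finger_gap: 0.998
```

```bash
python3 - <<'E'
from h import *
i,s,f=look("w6")
blobs("wrist",f,(50,60,60),(80,255,255),.027,i)
E
```

```text
18.7833 [0.5348 0.4222 0.1202] [0.708 0.706 0.001 0.   ] 0.9984708773466432 [-0.21  0.54 -0.69  1.47  0.35  1.25 -0.94]
[ 289  218   50   51 1961] [313.4 242.9] [0.5328 0.4257 0.027 ]
```

View pics/w6.png

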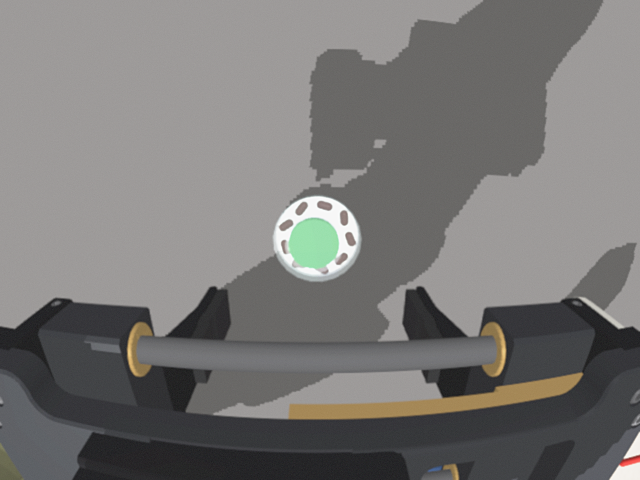

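Green on the bean dish at (313,243), world (0.533, 0.4255).

Call:
jog_arm(deltas=[[[0.003, -0.001, 0.02], [0, 0, 0], -1], [[0, 0, 0.025], [0, 0, 0], -1], [[0, 0, 0.02], [0, 0, 0], -1], [[0, 0, 0.015], [0, 0, 0], -1], [[0, 0, 0.005], [0, 0, 0], -1]])

```text
time: 19.25
tcp_pos: [0.5317, 0.4243, 0.0314]
orientation: [0.707, 0.707, -0.002, -0.0]
force: [-0.4, -0.5, -0.3]
finger_gap: 0.998
```

Call:
jog_arm(deltas=[[[0, 0, 0.003], [0, 0, 0], -1], [[0, 0, 0], [0, 0, 0], -1], [[0, 0, 0], [0, 0, 0], -1], [[0, 0, 0], [0, 0, 0], -1], [[0, 0, 0], [0, 0, 0], -1]])

```text
time: 19.67
tcp_pos: [0.533, 0.4263, 0.0321]
orientation: [0.707, 0.707, 0.001, 0.0]
force: [0.9, 0.8, -0.6]
finger_gap: 1.001
```

Call:
jog_arm(deltas=[[[-0.0005, 0, 0.006], [0, 0, 0], -1], [[0, 0, 0.005], [0, 0, 0], -1], [[0, 0, 0.002], [0, 0, 0], -1], [[0, 0, 0], [0, 0, 0], -1], [[0, 0, 0], [0, 0, 0], -1]])

```text
time: 20.08
tcp_pos: [0.5321, 0.425, 0.0173]
orientation: [0.707, 0.707, -0.0, -0.0]
force: [0.6, 0.8, 0.1]
finger_gap: 1.0
```

Call:
jog_arm(deltas=[[[0, 0, 0], [0, 0, 0], 0], [[0, 0, 0], [0, 0, 0], 0.3], [[0, 0, 0], [0, 0, 0], 1], [[0, 0, 0], [0, 0, 0], 1], [[0, 0, 0], [0, 0, 0], 1]], newtons=10)

```text
time: 20.5
tcp_pos: [0.5324, 0.4253, 0.0179]
orientation: [0.707, 0.707, 0.0, 0.0]
force: [0.2, -0.1, 0.5]
finger_gap: 0.705
```

Call:
jog_arm(deltas=[[[0, 0, 0], [0, 0, 0], 1], [[0, 0, 0], [0, 0, 0], 1], [[0, 0, 0], [0, 0, 0], 1], [[0, 0, 0], [0, 0, 0], 1], [[0, 0, 0], [0, 0, 0], 1]])

```text
time: 20.92
tcp_pos: [0.5323, 0.4252, 0.0178]
orientation: [0.707, 0.707, -0.0, 0.0]
force: [-0.4, -0.2, 0.6]
finger_gap: 0.48
```

Call:
jog_arm(deltas=[[[0, 0, 0], [0, 0, 0], 1], [[0, 0, 0], [0, 0, 0], 1], [[0, 0, 0], [0, 0, 0], 1]])

```text
time: 21.17
tcp_pos: [0.5324, 0.4252, 0.0178]
orientation: [0.707, 0.707, -0.0, 0.0]
force: [-0.1, -0.0, 0.1]
finger_gap: 0.479
```

Held. Lifting and carrying to the turntable, bowing outwards to stay in reach.

Call:
jog_arm(deltas=[[[0, 0, -0.01], [0, 0, 0], 1], [[0, 0, -0.025], [0, 0, 0], 1], [[0, 0, -0.035], [0, 0, 0], 1], [[0, 0, -0.035], [0, 0, 0], 1], [[-0.01, 0, -0.03], [0, 0, 0], 1]])

```text
time: 21.58
tcp_pos: [0.5314, 0.4179, 0.156]
orientation: [0.706, 0.708, 0.001, -0.001]
force: [-0.6, 0.5, 0.1]
finger_gap: 0.48
```

Call:
jog_arm(deltas=[[[-0.02, -0.002, -0.02], [0, 0, 0], 1], [[-0.03, -0.0035, 0], [0, 0, 0], 1], [[-0.032, -0.0035, 0], [0, 0, 0], 1], [[-0.032, -0.0035, 0], [0, 0, 0], 1], [[-0.032, -0.0035, 0], [0, 0, 0], 1]])

```text
time: 22.0
tcp_pos: [0.516, 0.2681, 0.1736]
orientation: [0.707, 0.707, 0.0, 0.0]
force: [1.0, 0.3, 0.2]
finger_gap: 0.477
```

Call:
jog_arm(deltas=[[[-0.032, -0.0035, 0], [0, 0, 0], 1], [[-0.032, -0.0035, 0], [0, 0, 0], 1], [[-0.032, -0.0035, 0], [0, 0, 0], 1], [[-0.032, -0.005, 0], [0, 0, 0], 1], [[-0.032, -0.007, 0], [0, 0, 0], 1]])

```text
time: 22.42
tcp_pos: [0.4937, 0.1079, 0.1737]
orientation: [0.707, 0.707, 0.0, 0.001]
force: [0.5, -0.3, -0.3]
finger_gap: 0.478
```

Call:
jog_arm(deltas=[[[-0.032, -0.009, 0], [0, 0, 0], 1], [[-0.032, -0.01, 0], [0, 0, 0], 1], [[-0.032, -0.01, 0], [0, 0, 0], 1], [[-0.032, -0.01, 0], [0, 0, 0], 1], [[-0.032, -0.01, 0], [0, 0, 0], 1]])

```text
time: 22.83
tcp_pos: [0.4443, -0.0519, 0.1738]
orientation: [0.707, 0.707, 0.0, 0.001]
force: [0.7, -0.6, -0.5]
finger_gap: 0.478
```

Call:
jog_arm(deltas=[[[-0.027, -0.012, 0], [0, 0, 0], 1], [[-0.02, -0.01, 0], [0, 0, 0], 1], [[-0.01, -0.006, 0], [0, 0, 0], 1], [[-0.005, -0.003, 0], [0, 0, 0], 1], [[0, 0, 0], [0, 0, 0], 1]])

```text
time: 23.25
tcp_pos: [0.4135, -0.1135, 0.1734]
orientation: [0.708, 0.706, -0.0, 0.0]
force: [-1.1, -0.1, -0.0]
finger_gap: 0.481
```

Call:
jog_arm(deltas=[[[0, 0, 0], [0, 0, 0], 1], [[0, 0, 0], [0, 0, 0], 1]])

```text
time: 23.42
tcp_pos: [0.4145, -0.1115, 0.1731]
orientation: [0.706, 0.708, 0.0, 0.0]
force: [-0.1, 0.2, -0.5]
finger_gap: 0.478
```

```bash
python3 - <<'E'
from h import *
look("w7")
E
```

```text
23.4167 [ 0.4145 -0.1115  0.1731] [0.706 0.708 0.    0.   ] 0.4776523021723405 [ 0.61 -0.11 -0.38  2.02 -0.04  1.23  0.25]
```

View pics/w7.png

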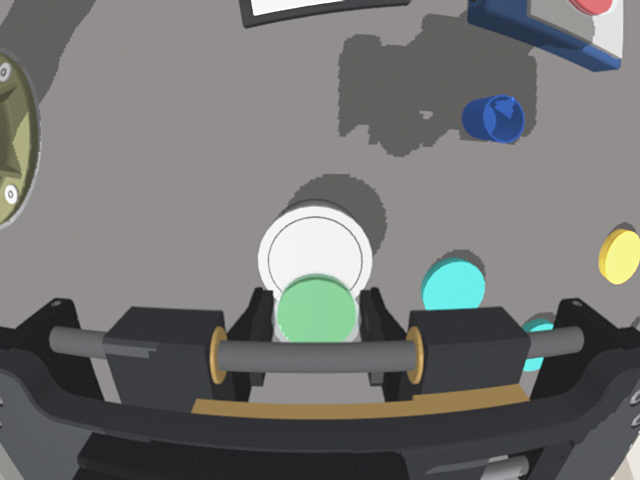

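Turntable disc below: edges left (258,262), right (372,262), top (315,206). The green dish is held at (316,312).

```bash
python3 - <<'E'
from h import *
import pickle
i,s,f=pickle.load(open("w7.pkl","rb"))
P=[onz("wrist",u,.045,i) for u in((258,262),(372,262),(315,205.5),(275,222),(356,222))]
for p in P:print(p.round(4))
from scipy.optimize import least_squares
r=least_squares(lambda c:[np.hypot(p[0]-c[0],p[1]-c[1])-.048 for p in P],[.414,-.133]);print(r.x,r.fun.round(4))
blobs("wrist",f,(50,60,60),(80,255,255),.182,i,k=1)
E
```

```text
[ 0.3654 -0.1359  0.045 ]
[ 0.4616 -0.1357  0.045 ]
[ 0.4135 -0.0876  0.045 ]
[ 0.381  -0.1012  0.045 ]
[ 0.4468 -0.1011  0.045 ]
[ 0.4136538  -0.13589327] [ 0.0002 -0.0001  0.0003 -0.0004  0.    ]
[ 277  275   79   68 4425] [316.1 310.4] [ 0.4144 -0.1091  0.182 ]
```

Call:
jog_arm(deltas=[[[-0.012, -0.0005, 0.01], [0, 0, 0], 1], [[-0.01, 0, 0.02], [0, 0, 0], 1], [[-0.003, 0, 0.025], [0, 0, 0], 1], [[0, 0, 0.025], [0, 0, 0], 1], [[0, 0, 0.02], [0, 0, 0], 1]])

```text
time: 23.88
tcp_pos: [0.4125, -0.1381, 0.0704]
orientation: [0.707, 0.707, -0.0, -0.001]
force: [0.1, 0.3, -0.4]
finger_gap: 0.477
```

Call:
jog_arm(deltas=[[[0, 0, 0.01], [0, 0, 0], 1], [[0, 0, 0.003], [0, 0, 0], 1], [[0, 0, 0], [0, 0, 0], 1], [[0, 0, 0], [0, 0, 0], 1], [[0, 0, 0], [0, 0, 0], 1]])

```text
time: 24.3
tcp_pos: [0.4145, -0.1381, 0.0611]
orientation: [0.707, 0.707, 0.0, 0.001]
force: [0.1, -1.4, -0.3]
finger_gap: 0.48
```

Call:
jog_arm(deltas=[[[0.002, -0.0005, 0.006], [0, 0, 0], 1], [[0, 0, 0.005], [0, 0, 0], 1], [[0, 0, 0.001], [0, 0, 0], 1], [[0, 0, 0], [0, 0, 0], 1], [[0, 0, 0], [0, 0, 0], 1]])

```text
time: 24.72
tcp_pos: [0.4128, -0.1358, 0.0478]
orientation: [0.707, 0.707, -0.0, -0.0]
force: [0.6, 1.3, 0.0]
finger_gap: 0.474
```

Call:
jog_arm(deltas=[[[0, 0, 0.001], [0, 0, 0], 1], [[0, 0, 0], [0, 0, 0], 1], [[0, 0, 0], [0, 0, 0], 1]])

```text
time: 24.97
tcp_pos: [0.4129, -0.1358, 0.0469]
orientation: [0.707, 0.707, -0.0, 0.0]
force: [0.4, -0.1, -0.4]
finger_gap: 0.477
```

Call:
jog_arm(deltas=[[[0, 0, 0.0007], [0, 0, 0], 1], [[0, 0, 0], [0, 0, 0], 1], [[0, 0, 0], [0, 0, 0], 1]])

```text
time: 25.22
tcp_pos: [0.413, -0.1358, 0.0466]
orientation: [0.707, 0.707, -0.0, 0.0]
force: [-1.1, 0.4, 4.7]
finger_gap: 0.476
```

Contact. Releasing, lifting, and going back to the bean dish.

Call:
jog_arm(deltas=[[[0, 0, 0], [0, 0, 0], 0], [[0, 0, 0], [0, 0, 0], -0.2], [[0, 0, 0], [0, 0, 0], -0.4], [[0, 0, 0], [0, 0, 0], -0.4], [[0, 0, 0], [0, 0, 0], -0.4]])

```text
time: 25.63
tcp_pos: [0.4128, -0.1358, 0.046]
orientation: [0.707, 0.707, -0.0, -0.0]
force: [-0.0, -0.1, 0.2]
finger_gap: 0.671
```

Call:
jog_arm(deltas=[[[0, 0, -0.01], [0, 0, 0], -0.4], [[0, 0, -0.03], [0, 0, 0], -1], [[0, 0, -0.035], [0, 0, 0], -1], [[0, 0, -0.035], [0, 0, 0], -1], [[0, 0, -0.015], [0, 0, 0], -1]])

```text
time: 26.05
tcp_pos: [0.4151, -0.1363, 0.1764]
orientation: [0.707, 0.707, 0.001, 0.003]
force: [0.9, -0.5, 0.6]
finger_gap: 0.92
```

Call:
jog_arm(deltas=[[[0.01, 0.006, 0], [0, 0, 0], -1], [[0.02, 0.01, 0], [0, 0, 0], -1], [[0.03, 0.012, 0], [0, 0, 0], -1], [[0.032, 0.01, 0], [0, 0, 0], -1], [[0.032, 0.01, 0], [0, 0, 0], -1]])

```text
time: 26.47
tcp_pos: [0.4613, -0.0106, 0.1721]
orientation: [0.707, 0.707, 0.0, 0.001]
force: [1.1, 0.6, 0.3]
finger_gap: 1.0
```

Call:
jog_arm(deltas=[[[0.034, 0.01, 0], [0, 0, 0], -1], [[0.034, 0.01, 0], [0, 0, 0], -1], [[0.034, 0.009, 0], [0, 0, 0], -1], [[0.034, 0.007, 0], [0, 0, 0], -1], [[0.034, 0.005, 0], [0, 0, 0], -1]])

```text
time: 26.88
tcp_pos: [0.5024, 0.1598, 0.172]
orientation: [0.707, 0.707, 0.0, 0.0]
force: [0.4, -0.8, 0.1]
finger_gap: 1.0
```

Call:
jog_arm(deltas=[[[0.034, 0.0035, 0], [0, 0, 0], -1], [[0.034, 0.0035, 0], [0, 0, 0], -1], [[0.034, 0.0035, 0], [0, 0, 0], -1], [[0.034, 0.0035, 0], [0, 0, 0], -1], [[0.034, 0.0035, 0], [0, 0, 0], -1]])

```text
time: 27.3
tcp_pos: [0.5196, 0.3295, 0.1718]
orientation: [0.707, 0.707, 0.0, 0.0]
force: [0.8, 0.4, 0.5]
finger_gap: 1.002
```

Call:
jog_arm(deltas=[[[0.034, 0.0035, 0.01], [0, 0, 0], -1], [[0.03, 0.003, 0.02], [0, 0, 0], -1], [[0.018, 0.002, 0.02], [0, 0, 0], -1], [[0.01, 0.001, 0.01], [0, 0, 0], -1], [[0, 0, 0], [0, 0, 0], -1]])

```text
time: 27.72
tcp_pos: [0.5266, 0.4213, 0.1084]
orientation: [0.706, 0.708, -0.002, -0.001]
force: [-1.4, -0.0, -0.1]
finger_gap: 1.001
```

Call:
jog_arm(deltas=[[[0, 0, 0], [0, 0, 0], -1], [[0, 0, 0], [0, 0, 0], -1], [[0, 0, 0], [0, 0, 0], -1]])

```text
time: 27.97
tcp_pos: [0.5305, 0.4187, 0.1129]
orientation: [0.708, 0.706, 0.001, 0.001]
force: [-1.5, -0.0, 1.1]
finger_gap: 0.998
```

```bash
python3 - <<'E'
from h import *
i,s,f=look("w8")
# white paper + lid: fill bright area near expected spot
g=cv2.cvtColor(f,cv2.COLOR_RGB2GRAY)
u=proj("wrist",[.533,.4255,.016],i)[0];print(u)
roi=f[int(u[1])-55:int(u[1])+55,int(u[0])-55:int(u[0])+55]
m=(roi.min(2)>200).astype(np.uint8);p=cv2.findNonZero(m);c,r=cv2.minEnclosingCircle(p);print(c,r)
print(onz("wrist",(c[0]+int(u[0])-55,c[1]+int(u[1])-55),.010,i))
cv2.imwrite("pics/w8c.png",cv2.resize(f[100:400,150:490,::-1],(680,600)))
E
```

```text
27.9667 [0.5305 0.4187 0.1129] [0.708 0.706 0.001 0.001] 0.9982351124012683 [-0.18  0.54 -0.72  1.49  0.37  1.24 -0.96]
[319.47861201 237.11883185]
(57.422122955322266, 53.69911575317383) 43.90165328979492
[0.53451634 0.42482264 0.01      ]
```

View pics/w8c.png

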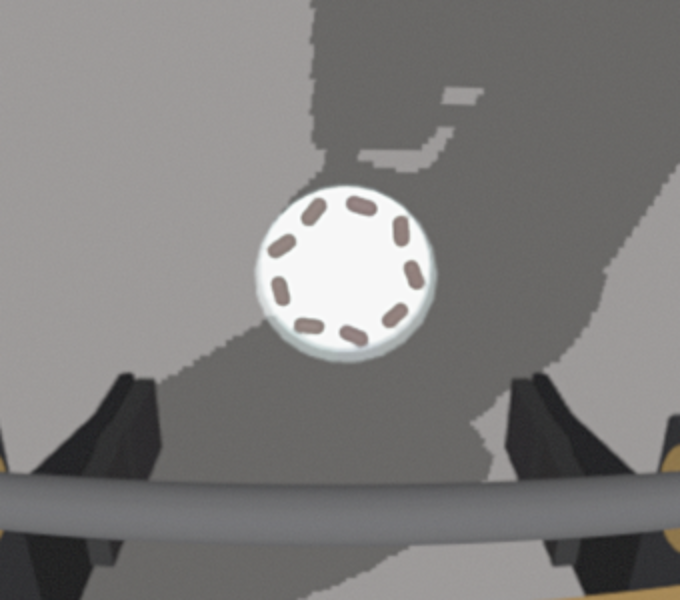

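Bean dish stands clear at crop (346,272), world (0.534, 0.425).

Call:
jog_arm(deltas=[[[0.004, 0.002, 0.02], [0, 0, 0], -1], [[0.002, 0.001, 0.025], [0, 0, 0], -1], [[0, 0, 0.02], [0, 0, 0], -1], [[0, 0, 0.015], [0, 0, 0], -1], [[0, 0, 0.005], [0, 0, 0], -1]])

```text
time: 28.43
tcp_pos: [0.5315, 0.4242, 0.0241]
orientation: [0.708, 0.707, -0.002, 0.0]
force: [0.7, -0.9, 0.0]
finger_gap: 0.996
```

Call:
jog_arm(deltas=[[[0, 0, 0.003], [0, 0, 0], -1], [[0, 0, 0], [0, 0, 0], -1], [[0, 0, 0], [0, 0, 0], -1], [[0, 0, 0], [0, 0, 0], -1], [[0, 0, 0], [0, 0, 0], -1]])

```text
time: 28.85
tcp_pos: [0.5325, 0.4268, 0.0244]
orientation: [0.707, 0.707, 0.001, 0.0]
force: [-0.0, -0.1, 0.2]
finger_gap: 1.002
```

Call:
jog_arm(deltas=[[[-0.001, 0.0015, 0.008], [0, 0, 0], -1], [[0, 0, 0.008], [0, 0, 0], -1], [[0, 0, 0.003], [0, 0, 0], -1], [[0, 0, 0], [0, 0, 0], -1], [[0, 0, 0], [0, 0, 0], -1]])

```text
time: 29.27
tcp_pos: [0.533, 0.4249, 0.0033]
orientation: [0.707, 0.707, -0.001, -0.0]
force: [-0.5, 0.9, -0.2]
finger_gap: 1.002
```

Call:
jog_arm(deltas=[[[0, 0, 0], [0, 0, 0], 0.5], [[0, 0, 0], [0, 0, 0], 1], [[0, 0, 0], [0, 0, 0], 1], [[0, 0, 0], [0, 0, 0], 1], [[0, 0, 0], [0, 0, 0], 1]], newtons=12)

```text
time: 29.68
tcp_pos: [0.5336, 0.4254, 0.0044]
orientation: [0.707, 0.707, 0.0, 0.0]
force: [0.5, 0.5, 0.3]
finger_gap: 0.771
```

Call:
jog_arm(deltas=[[[0, 0, 0], [0, 0, 0], 1], [[0, 0, 0], [0, 0, 0], 1], [[0, 0, 0], [0, 0, 0], 1]])

```text
time: 29.93
tcp_pos: [0.5336, 0.4254, 0.0044]
orientation: [0.707, 0.707, 0.0, 0.0]
force: [0.1, -0.6, 1.1]
finger_gap: 0.763
```

Call:
jog_arm(deltas=[[[0, 0, -0.01], [0, 0, 0], 1], [[0, 0, -0.025], [0, 0, 0], 1], [[0, 0, -0.035], [0, 0, 0], 1], [[0, 0, -0.035], [0, 0, 0], 1], [[-0.01, 0, -0.035], [0, 0, 0], 1]])

```text
time: 30.35
tcp_pos: [0.5316, 0.4172, 0.1459]
orientation: [0.706, 0.708, 0.0, -0.001]
force: [0.5, -0.6, 0.1]
finger_gap: 0.769
```

Call:
jog_arm(deltas=[[[-0.02, 0, -0.02], [0, 0, 0], 1], [[-0.03, 0, -0.005], [0, 0, 0], 1], [[-0.035, 0, 0], [0, 0, 0], 1], [[-0.035, 0, 0], [0, 0, 0], 1], [[-0.035, 0, 0], [0, 0, 0], 1]])

```text
time: 30.77
tcp_pos: [0.5328, 0.2589, 0.1697]
orientation: [0.707, 0.707, -0.0, 0.0]
force: [2.0, -0.3, -0.3]
finger_gap: 0.767
```

Call:
jog_arm(deltas=[[[-0.035, 0, 0], [0, 0, 0], 1], [[-0.035, 0, 0], [0, 0, 0], 1], [[-0.035, 0, 0], [0, 0, 0], 1], [[-0.035, 0, 0], [0, 0, 0], 1], [[-0.035, 0, 0], [0, 0, 0], 1]])

```text
time: 31.18
tcp_pos: [0.5327, 0.0837, 0.1697]
orientation: [0.707, 0.707, -0.0, 0.0]
force: [0.4, -0.4, -0.4]
finger_gap: 0.765
```

Call:
jog_arm(deltas=[[[-0.035, 0, 0], [0, 0, 0], 1], [[-0.035, 0, 0], [0, 0, 0], 1], [[-0.035, 0, 0], [0, 0, 0], 1], [[-0.035, 0, 0], [0, 0, 0], 1], [[-0.035, 0, 0], [0, 0, 0], 1]])

```text
time: 31.6
tcp_pos: [0.5328, -0.0911, 0.1698]
orientation: [0.707, 0.707, -0.0, 0.0]
force: [0.4, -0.1, 0.2]
finger_gap: 0.762
```

Call:
jog_arm(deltas=[[[-0.035, 0, 0], [0, 0, 0], 1], [[-0.035, 0, 0], [0, 0, 0], 1], [[-0.035, 0, 0], [0, 0, 0], 1], [[-0.035, 0, 0], [0, 0, 0], 1], [[-0.035, 0, 0], [0, 0, 0], 1]])

```text
time: 32.02
tcp_pos: [0.533, -0.266, 0.1697]
orientation: [0.707, 0.707, -0.0, 0.0]
force: [0.8, 0.5, -0.9]
finger_gap: 0.762
```

Call:
jog_arm(deltas=[[[-0.035, 0, 0], [0, 0, 0], 1], [[-0.03, 0, 0], [0, 0, 0], 1], [[-0.02, 0, 0], [0, 0, 0], 1], [[-0.01, 0, 0], [0, 0, 0], 1], [[0, 0, 0], [0, 0, 0], 1]])

```text
time: 32.43
tcp_pos: [0.5323, -0.3623, 0.169]
orientation: [0.708, 0.706, -0.0, -0.0]
force: [0.4, 0.1, -0.7]
finger_gap: 0.761
```

Call:
jog_arm(deltas=[[[0, 0, 0], [0, 0, 0], 1], [[0, 0, 0], [0, 0, 0], 1], [[0, 0, 0], [0, 0, 0], 1]])

```text
time: 32.68
tcp_pos: [0.5342, -0.3572, 0.1695]
orientation: [0.706, 0.708, 0.0, -0.0]
force: [-0.1, -0.2, -1.0]
finger_gap: 0.767
```

```bash
python3 - <<'E'
from h import *
look("w9")
E
```

```text
32.6833 [ 0.5342 -0.3572  0.1695] [ 0.706  0.708  0.    -0.   ] 0.7668659107028959 [ 0.86  0.36 -0.39  1.53  0.14  1.28  0.45]
```

View pics/w9.png

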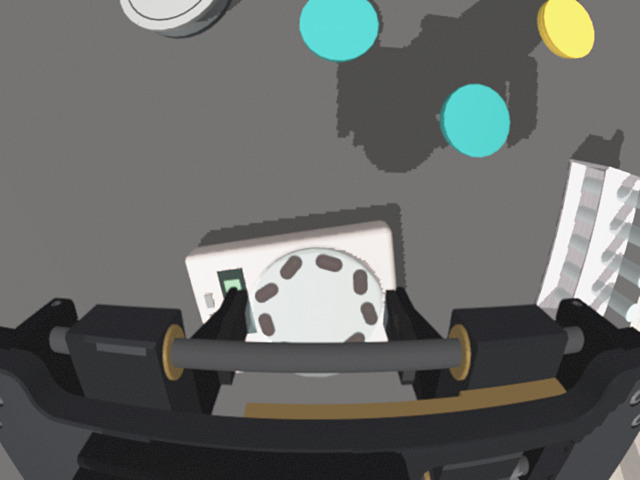

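Balance housing top corners (187,257), (388,223). The held dish hides the pan, so I'll cross-check the pan centre from the housing edge and from the scene and side pictures.

```bash
python3 - <<'E'
from h import *
import pickle
i,s,f=pickle.load(open("w9.pkl","rb"))
a,b=[onz("wrist",u,.035,i) for u in((186,258),(390,222))];L=np.linalg.norm(b-a);d=(b-a)/L
print(a,b,L,"pan",a+d*(.117+(L-.185)/2)+.065*np.array([d[1],-d[0],0]))
# pan mark overlay for initial images and first wrist image
c=[]
for n,uv in(("scene",(132,325)),("side",(359,157))):
    im=cv2.imread(f"pics/{n}0.png");u,v=uv
    c.append(cv2.resize(im[v-40:v+40,u-50:u+50],(800//2*1,320),interpolation=cv2.INTER_CUBIC))
cv2.imwrite("pics/pan.png",np.hstack(c))
E
```

```text
[ 0.41853731 -0.38091082  0.035     ] [ 0.59595516 -0.34797947  0.035     ] 0.18044823510501443 pan [ 0.54319713 -0.42388237  0.035     ]
```

View pics/pan.png

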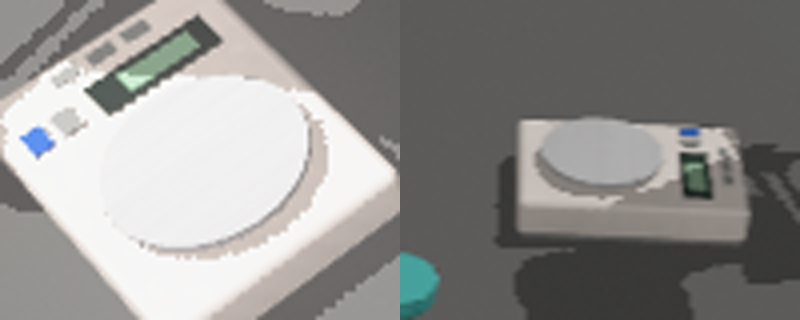

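The pan centre is at scene px (133.2,325.5) and side px (359.2,155), which agrees with the housing estimate. Target (0.5425, −0.423).

Call:
jog_arm(deltas=[[[-0.012, 0.0015, 0], [0, 0, 0], 1], [[-0.02, 0.0025, 0], [0, 0, 0], 1], [[-0.02, 0.0025, 0], [0, 0, 0], 1], [[-0.01, 0.0015, 0], [0, 0, 0], 1], [[-0.003, 0, 0], [0, 0, 0], 1]])

```text
time: 33.15
tcp_pos: [0.5406, -0.4275, 0.1687]
orientation: [0.708, 0.706, -0.001, 0.0]
force: [0.1, -0.4, -1.5]
finger_gap: 0.761
```

Call:
jog_arm(deltas=[[[0, 0, 0.01], [0, 0, 0], 1], [[0, 0, 0.02], [0, 0, 0], 1], [[0, 0, 0.025], [0, 0, 0], 1], [[0, 0, 0.02], [0, 0, 0], 1], [[0, 0, 0.015], [0, 0, 0], 1]])

```text
time: 33.57
tcp_pos: [0.5407, -0.422, 0.0763]
orientation: [0.706, 0.708, 0.0, -0.002]
force: [-0.5, -0.5, -1.4]
finger_gap: 0.767
```

Call:
jog_arm(deltas=[[[0, 0, 0.008], [0, 0, 0], 1], [[0, 0, 0.003], [0, 0, 0], 1], [[0, 0, 0], [0, 0, 0], 1], [[0, 0, 0], [0, 0, 0], 1], [[0, 0, 0], [0, 0, 0], 1]])

```text
time: 33.98
tcp_pos: [0.5422, -0.4251, 0.0697]
orientation: [0.707, 0.707, 0.0, 0.001]
force: [0.4, -0.2, -0.9]
finger_gap: 0.767
```

Call:
jog_arm(deltas=[[[0.001, 0.0005, 0.007], [0, 0, 0], 1], [[0, 0, 0.006], [0, 0, 0], 1], [[0, 0, 0.004], [0, 0, 0], 1], [[0, 0, 0], [0, 0, 0], 1], [[0, 0, 0], [0, 0, 0], 1]])

```text
time: 34.4
tcp_pos: [0.5416, -0.4236, 0.0507]
orientation: [0.707, 0.707, -0.0, -0.0]
force: [0.3, 0.1, -0.5]
finger_gap: 0.764
```

Call:
jog_arm(deltas=[[[0, 0, 0.0008], [0, 0, 0], 1], [[0, 0, 0], [0, 0, 0], 1], [[0, 0, 0], [0, 0, 0], 1]])

```text
time: 34.65
tcp_pos: [0.5418, -0.4238, 0.0503]
orientation: [0.707, 0.707, -0.0, -0.0]
force: [0.5, 0.2, -1.1]
finger_gap: 0.761
```

Call:
jog_arm(deltas=[[[0, 0, 0.0007], [0, 0, 0], 1], [[0, 0, 0], [0, 0, 0], 1], [[0, 0, 0], [0, 0, 0], 1]])

```text
time: 34.9
tcp_pos: [0.5419, -0.4239, 0.0501]
orientation: [0.707, 0.707, -0.0, 0.0]
force: [0.1, 0.5, 1.1]
finger_gap: 0.768
```

Call:
jog_arm(deltas=[[[0, 0, 0.0006], [0, 0, 0], 1], [[0, 0, 0], [0, 0, 0], 1], [[0, 0, 0], [0, 0, 0], 1]])

```text
time: 35.15
tcp_pos: [0.5419, -0.4239, 0.05]
orientation: [0.707, 0.707, -0.0, 0.0]
force: [-2.1, 0.9, 5.6]
finger_gap: 0.763
```

Contact. Releasing, lifting clear and backing off for a check.

Call:
jog_arm(deltas=[[[0, 0, -0.0005], [0, 0, 0], 0.3], [[0, 0, 0], [0, 0, 0], -0.5], [[0, 0, 0], [0, 0, 0], -1], [[0, 0, 0], [0, 0, 0], -1], [[0, 0, 0], [0, 0, 0], -1]])

```text
time: 35.57
tcp_pos: [0.5418, -0.4237, 0.049]
orientation: [0.707, 0.707, 0.0, -0.0]
force: [0.2, 0.1, 0.3]
finger_gap: 0.91
```

Call:
jog_arm(deltas=[[[0, 0, 0], [0, 0, 0], -1], [[0, 0, -0.01], [0, 0, 0], -1], [[0, 0, -0.03], [0, 0, 0], -1], [[0, 0, -0.035], [0, 0, 0], -1], [[0, 0, -0.035], [0, 0, 0], -1]])

```text
time: 35.98
tcp_pos: [0.5414, -0.4234, 0.1607]
orientation: [0.707, 0.707, -0.0, -0.001]
force: [0.1, -0.5, 0.6]
finger_gap: 1.002
```

Call:
jog_arm(deltas=[[[-0.01, 0, -0.03], [0, 0, 0], -1], [[-0.025, -0.005, -0.02], [0, 0, 0], -1], [[-0.03, -0.005, -0.01], [0, 0, 0], -1], [[-0.03, -0.005, 0], [0, 0, 0], -1], [[-0.015, -0.005, 0], [0, 0, 0], -1]])

```text
time: 36.4
tcp_pos: [0.5203, -0.5383, 0.2213]
orientation: [0.708, 0.706, -0.001, 0.002]
force: [-0.5, -0.3, -0.3]
finger_gap: 0.997
```

Call:
jog_arm(deltas=[[[0, 0, 0], [0, 0, 0], -1], [[0, 0, 0], [0, 0, 0], -1], [[0, 0, 0], [0, 0, 0], -1]])

```text
time: 36.65
tcp_pos: [0.5227, -0.5317, 0.219]
orientation: [0.706, 0.708, 0.001, -0.001]
force: [0.8, 0.5, 0.2]
finger_gap: 1.0
```

```bash
python3 - <<'E'
from h import *
i,s,f=look("w10")
g=grab_frame("scene");d=grab_frame("side")
c=[cv2.resize(im[y:y+h,x:x+w],(400,300),interpolation=cv2.INTER_CUBIC) for im,x,y,w,h in((g,70,180,340,255),(g,280,150,160,120),(d,250,130,200,150),(f,160,130,320,240))]
cv2.imwrite("pics/final.png",np.vstack([np.hstack(c[:2]),np.hstack(c[2:])])[:,:,::-1])
E
```

```text
36.65 [ 0.5227 -0.5317  0.219 ] [ 0.706  0.708  0.001 -0.001] 0.9997509647410029 [ 0.96  0.55 -0.32  1.16  0.17  1.46  0.67]
```

View pics/final.png

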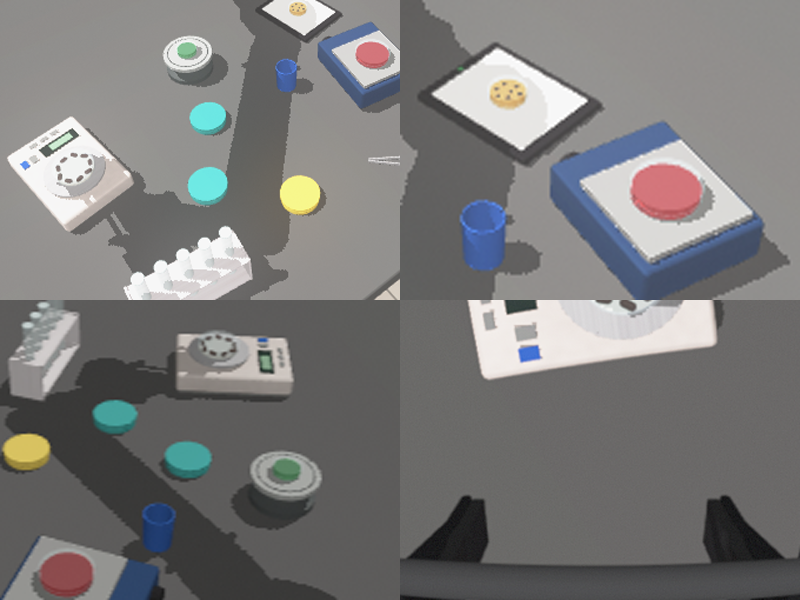

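All four dishes stand on their instruments and the beaker is where it was. One last close look at the balance, since its pan was hidden during placing.

```bash
python3 - <<'E'
from h import *
import pickle
i,s,f=pickle.load(open("w10.pkl","rb"))
t=np.linspace(0,2*np.pi,60);o=f[:,:,::-1].copy();o=cv2.resize(o[0:200,220:480],None,fx=3,fy=3)
def ring(c,r,z,col):
    p=proj("wrist",np.c_[c[0]+r*np.cos(t),c[1]+r*np.sin(t),0*t+z],i);cv2.polylines(o,[((p-[220,0])*3).astype(int)],True,col,1)
ring((.5425,-.423),.05,.046,(0,0,255));ring((.542,-.4238),.0335,.062,(0,160,0))
cv2.imwrite("pics/bal.png",o)
E
```

```text
(no output)
```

View pics/bal.png

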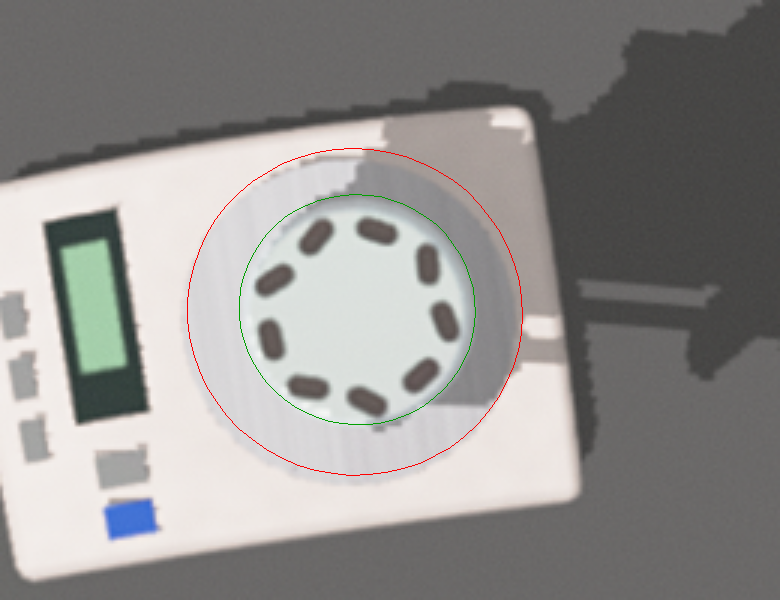

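Pan and dish match their predicted rings to within 2–3 mm, so the beans are central. Handing in.

```bash
python3 -c "
from workcell import *
print(sense()['time']);print(finish_job())"
```

```text
36.8
the job is handed in; nothing more can be done
None
```

I took both stacks apart and set each dish on its instrument, finishing at 36.8 s of the 128 s allowed. I placed them in this order: amber on the light plate, red on the warming plate, green on the turntable, beans on the balance pan. Each dish was lowered to light contact (about 5–10 N) before release.

The last scene and side pictures show all four dishes level and in place, with the beaker and look-alikes where they were and the gripper open and clear.

- **Beans:** the outlines I drew over the last close-up match both pan and dish to within 2–3 mm, so the dish is central to about that.
- **Amber:** within about 2–3 mm of the plate's centre, measured by the wrist camera.
- **Green and red:** released within about 1 mm of the centre I had measured. After that I checked them by eye only, and both look central.

**Disagreement:** the side camera read y about 6 mm higher than the other cameras on the light plate and 3 to 14 mm higher elsewhere. I relied on the wrist and scene cameras.

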